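# Knock the cured filler blocks out of a casting mould

## Task

Take the full casting mould off the leaning rack, turn it face down low over the rubber mat and rap its rim on the mat until all three cured filler blocks have dropped out; they chip, so let them fall only a few centimetres, and do not touch them with the fingers. Leave the blocks lying on the mat and stand the empty mould back in its place on the rack the way it stood, without disturbing the spare mould or the other things on the bench.

Things in the scene. Friction and masses are not known exactly. Their poses are not given: they have to be found in the camera images.
- mould_grip (a point): Centre of the full mould's grip tongue, 34 mm wide (y), 17 thick (z), 54 long. x: along the mould, out through the tongue (up at the start); z: out of the open face. Tongue end 26 mm along +x; tray starts 28 mm along -x and ends (foot) 156 mm along -x; back 9.5 mm along -z, rim plane 22.5 mm along +z. Best taken across y by fingers slanted 40 to 60 deg, from its back (rack -x).
- mould_face (a point): Centre of the rim plane (open face) of the full casting mould, 92 mm along -x and 22.5 mm along +z from the tongue centre, same axes. Off-white polyethylene tray 128 x 78 x 32 mm, 220 g without blocks, three 32 x 60 mm cavities in a row. It stands on its foot on the rack, leaning 12 deg towards the rack's -x, face to the rack's +x. Half a turn about fingers slanted 50 deg brings it face down.
- block0_center (a point): Centre of a cured filler block, grey-beige, 32 x 58 x 17 mm (x, y, z), 55 g, in the foot-end cavity; axes as the mould's. In the mould it lies 16.5 mm below the rim plane. It clings with 1.5 times its weight: smooth turning over leaves it in. A rap, rim flat on the mat at 0.1 to 0.2 m/s, frees it in a blow or two; slower taps may only shift it a little. Free after 2.5 mm.
- block1_center (a point): Centre of a like block, in the middle cavity.
- block2_center (a point): Centre of a like block, in the tongue-end cavity.
- mat_top (a point): Centre of the top of a black rubber mat lying fixed on the bench, 260 x 220 mm (x, y), 4 mm thick; this point is 4 mm above the bench. z up.
- rack: Leaning rack of folded aluminium, fixed, 240 mm wide (y). Origin on the bench under the line where seat and backrest meet, 30 mm up; z up. The backrest, 95 mm along its slope, leans 12 deg towards -x; the seat is square to it, 47 mm deep to a 12 mm high lip on its +x edge. The full mould's place is at y = +60 mm, the spare's at y = -60 mm.
- rack_place (a point): Point fixed to the rack where the centre of the full mould's rim plane (mould_face) lies when the mould stands home in its place; axes of the rack.
- spare_mould_grip (a point): Tongue centre of the empty spare mould, the same as the full one, standing beside it on the rack, its top 210 mm above the bench; leave it alone.
- mixing_cup: Clear mixing cup standing on the bench, 88 mm across, 115 mm high; origin under its centre; leave it alone.
- cup_collar: Black screw collar of a cup lying on the bench, 100 mm across, 20 mm high; origin under its centre; leave it alone.
- hardener_tin: Tin with a paper label on the bench, 76 mm across, 110 mm high; origin under its centre; leave it alone.

How it is judged:
By the outcome, as a careful person would: the job done as asked, in the order asked, and still so for the second after the job is handed in, with the robot touching nothing.
It also fails if it takes over 72 s, if anything falls off the work surface, if the arm or the gripper's body presses on something with over 40 N, if the wrist force passes 120 N, or if a joint passes its speed limit or range.

## Robot

A 7-joint arm with a two-finger parallel gripper is mounted at the origin on the work surface. World frame = base frame: x ahead of the robot, y to its left, z up, the work surface at z = 0. Lengths are in m, angles in rad, forces in N, time in s.
With the tool pointing down it reaches from about 0.425 to 0.875 m from the base axis. Payload 4.7 kg.
Tool frame: the origin (TCP) lies at the very end of the fingers, on their centre line; the grasp point (between the pads) lies 19 mm behind it; z points along the fingers, y is the line along which they close (so a half turn about z gives the same grasp; the last joint's range is limited). The gripper opens to 87 mm and grips with 3 to 60 N. Pads are 19 mm wide; open, the fingers measure 117 mm over their backs; the gripper's body (75 mm by 190 mm) begins 51 mm behind the grasp point.
Start: joints at [1.359, 0.321, -0.07, 1.45, 0.023, 1.371, -0.057], TCP at [0.146, -0.634, 0.223] pointing down, gripper open.
Joint ranges: [-2.86, 2.86], [-0.3, 2.09], [-1.38, 1.24], [0.06, 2.45], [-1.56, 4.7], [0.09, 2.05], [-2.69, 2.69]. Speed limits (rad/s): [2.57, 2.57, 3.14, 3.14, 3.14, 3.14, 3.14].

## Interface

Orientations are given as a rotation vector (axis times angle).
In Python, from bench import ctrl, vision gives the robot as it stands.
- The arm moves only by the tool jog_arm, never from a script. Its argument "increments" is a list of rows, each an object of numbers: "tx", "ty", "tz": the shift along the tool's x, y, z in mm; "wx", "wy", "wz": the turn, a rotation vector about the tool's x, y, z in rad; "gripper": the opening, from 0 (shut) to 1 (fully open). In form: [{"tx": .., "ty": .., "tz": .., "wx": .., "wy": .., "wz": .., "gripper": ..}, ...]. A call has exactly 5 rows; each row is the pose to reach, as a shift and turn from the pose commanded when the call began, along the tool's axes at that moment; what a row does not reach only later rows make up. A row lasts 1/12 s, in which the tool goes at most 41.7 mm and 7.16 degrees, less where a joint would pass 70% of its speed; a pose out of reach is approached as far as the arm can. A call with a gripper value outside its range is refused whole. The fingers move at their own pace and stop on an object; "grip_force" is the grip in N (left out, the last holds). Time passes only in rows, so rows that repeat a pose let the fingers close, or fill a call up. It gives the time, the measured TCP pose, the force, the opening and the grip force at its end, in the units of the state.
- ctrl.get_state(): the state, without advancing time (a new reading comes with each control period).
- vision.get_image(name): name is "side" or "top" or "wrist"; returns a dict with "color" (480x640x3 uint8, blue, green, red), "fx", "fy", "cx", "cy" (pixels), "extrinsics" (4x4, takes a point from world to camera coordinates). Camera axes: x right, y down, z forward; pixel columns grow to the right and rows downward; lengths in m; the calibration is good to about 2 mm. A picture is of the moment at which its call begins. There is no depth.
- ctrl.close_job(): hands the job in; it is judged then, once.
Trained networks look in the newest picture that a camera, given by its name, has taken for a name from the list of things; names that differ only in an ending like _2 or _b are one class to them, and where a whole thing is asked for, a point or a joint stands for the part that bears it (a point fixed in the world has none). Each returns a list of dicts, best first, with "conf" (0 to 1); they miss things now and then, are a little off and sometimes report something else, mostly with a low value. They report only what shows in the picture. A call takes as long as a camera call.
- vision.spot_in(camera, thing): "bbox" ([left, top, right, bottom] in pixels, round what is visible of it).
The state is a dict: "time": time; "joint_positions": joint angles; "qd": joint speeds; "joint_torque": joint torques, N m; "position": TCP position; "tool_rot": TCP orientation; "ft_force": force on the tool from outside, world axes, zero at the start; "torque": the same for the moment, N m; "grip_width": opening from 0.0 (shut) to 1.0 (fully open); "grip_force": force on a finger pad.
Only numpy, scipy, OpenCV 4.12 (cv2) and the standard library are available. Lean on these libraries where they do the work, as an engineer would, in place of code of your own. Each camera call takes 0.05 s, during which the arm holds its last target. There are 200 camera calls.

## Working session

There is one attempt and no reset: what is moved stays moved. The work goes in short steps, Python scripts to look and compute and a tool call to move; the robot and the scene stay as the last step left them, time stands still between calls to the robot, and variables do not carry over. Pictures are saved under pics/ and viewed, at most 10 in all, crops included, and the job is handed in when it is done.

Besides the shell and the picture viewer there is one more tool, called after "Request:" as name([rows], argument=value, ...), one row to a line, values as JSON. jog_arm: Moves the arm, as the interface text tells. Its arguments: {"type":"object","properties":{"increments":{"type":"array"},"grip_force":{"type":"number"}},"required":["increments"]}

```bash
mkdir -p pics; ls; python3 - <<'E'
from bench import ctrl, vision
import cv2, numpy as np
for c in ["side","top"]:
    im=vision.get_image(c); cv2.imwrite(f"pics/{c}0.png",im["color"])
    print(c,im["fx"],im["cx"],im["cy"],np.round(im["extrinsics"],4).tolist())
    for n in ["mould_grip","mould_face","block0_center","mat_top","rack","spare_mould_grip","mixing_cup","cup_collar","hardener_tin"]:
        print(n,[(np.round(d["bbox"]).tolist(),round(d["conf"],2)) for d in vision.spot_in(c,n)][:3])
s=ctrl.get_state();print(s)
E
```

```text
pics
side 534.286268739433 315.00619613129004 227.82574671802246 [[-0.8259, -0.5638, 0.0074, 0.5079], [-0.3863, 0.5563, -0.7357, 0.3034], [0.4107, -0.6105, -0.6772, 0.9398], [0.0, 0.0, 0.0, 1.0]]
mould_grip [([333.0, 153.0, 367.0, 227.0], 0.68)]
mould_face [([327.0, 152.0, 370.0, 227.0], 0.93)]
block0_center [([331.0, 154.0, 370.0, 225.0], 0.27)]
mat_top [([203.0, 256.0, 368.0, 388.0], 0.87)]
rack [([308.0, 151.0, 397.0, 250.0], 0.78), ([141.0, 303.0, 197.0, 376.0], 0.48)]
spare_mould_grip [([367.0, 129.0, 393.0, 174.0], 0.98)]
mixing_cup [([242.0, 173.0, 280.0, 232.0], 0.71), ([204.0, 257.0, 367.0, 387.0], 0.7), ([332.0, 152.0, 369.0, 227.0], 0.2)]
cup_collar [([400.0, 279.0, 452.0, 322.0], 0.71)]
hardener_tin [([141.0, 305.0, 197.0, 373.0], 0.78)]
top 601.140189956392 319.8789902226354 238.211578912599 [[0.0129, -0.9997, 0.0192, 0.0153], [-0.9912, -0.0153, -0.1313, 0.5872], [0.1315, -0.0173, -0.9912, 1.3168], [0.0, 0.0, 0.0, 1.0]]
mould_grip [([369.0, 216.0, 414.0, 237.0], 0.77)]
mould_face [([370.0, 214.0, 409.0, 232.0], 0.58)]
block0_center []
mat_top [([198.0, 180.0, 317.0, 310.
[... 306 characters left out ...]
e': 1.0, 'joint_positions': array([ 1.35909701,  0.32099239, -0.07008664,  1.45049401,  0.02263275,
        1.37077706, -0.05691043]), 'qd': array([ 0.00177729,  0.00022386, -0.00137858,  0.00041587, -0.00085376,
        0.00083734, -0.00029304]), 'joint_torque': array([ 3.30680459e-04, -4.91116047e+01, -4.03005676e-01, -3.12777328e+01,
       -6.38153055e-02,  3.36109707e-02,  4.30855232e-05]), 'position': array([ 0.14548922, -0.63354132,  0.2225944 ]), 'tool_rot': array([ 3.12146575e+00,  3.53921027e-01, -1.01873747e-04]), 'ft_force': array([ 0.02044889, -0.13222494, -0.57021445]), 'torque': array([-0.03879826,  0.00078405, -0.00397651]), 'grip_force': 0.0, 'grip_width': 1.000552485744851}
```

View images.

View pics/side0.png

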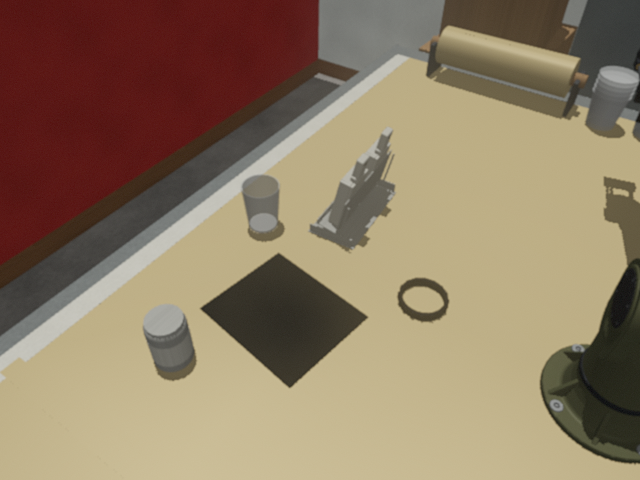

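View pics/top0.png

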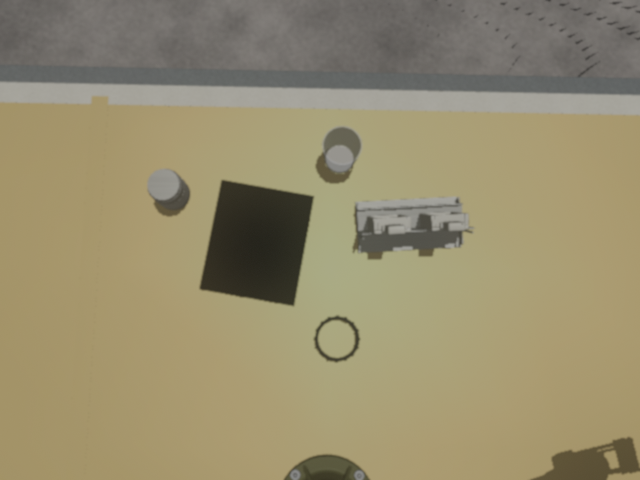

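```bash
python3 - <<'E'
import cv2,numpy as np
t=cv2.imread("pics/top0.png")[190:260,345:478]; s=cv2.imread("pics/side0.png")[120:255,300:405]
t=cv2.resize(t,None,fx=6,fy=6,interpolation=cv2.INTER_CUBIC)
cv2.imwrite("pics/tz.png",t)
s=cv2.resize(s,None,fx=4.4,fy=4.4,interpolation=cv2.INTER_CUBIC);cv2.imwrite("pics/sz.png",s)
E
```

```text
(no output)
```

View pics/tz.png

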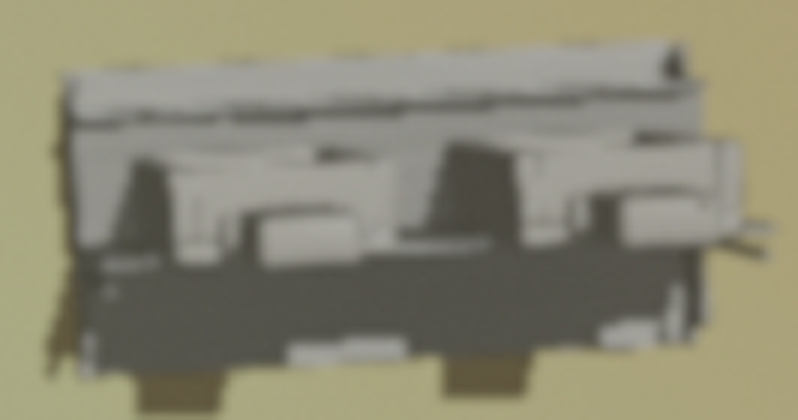

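View pics/sz.png

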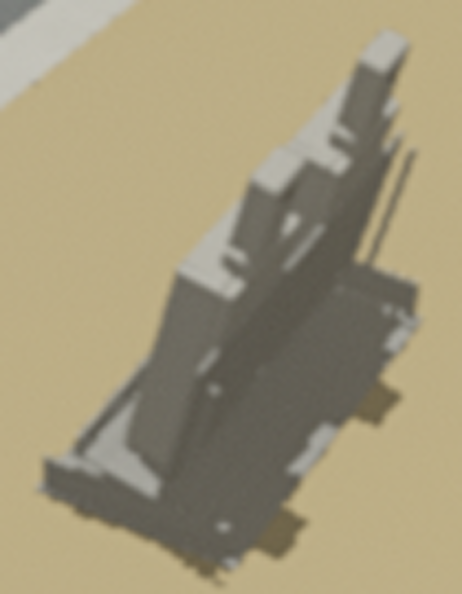

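```bash
cat > h.py <<'E'
import numpy as np
from scipy.spatial.transform import Rotation as R
K={"side":(534.286,315.006,227.826,np.array([[-0.8259,-0.5638,0.0074,0.5079],[-0.3863,0.5563,-0.7357,0.3034],[0.4107,-0.6105,-0.6772,0.9398]])),
"top":(601.140,319.879,238.212,np.array([[0.0129,-0.9997,0.0192,0.0153],[-0.9912,-0.0153,-0.1313,0.5872],[0.1315,-0.0173,-0.9912,1.3168]]))}
def ray(c,u,v):
    f,cx,cy,E=K[c]; d=E[:,:3].T@np.array([(u-cx)/f,(v-cy)/f,1]); return -E[:,:3].T@E[:,3],d
def onz(c,u,v,z):
    o,d=ray(c,u,v); return o+d*(z-o[2])/d[2]
def tri(pts):
    A=np.zeros((3,3));b=np.zeros(3);L=[ray(*p) for p in pts]
    for o,d in L:
        d=d/np.linalg.norm(d);M=np.eye(3)-np.outer(d,d);A+=M;b+=M@o
    x=np.linalg.solve(A,b)
    return x,[np.linalg.norm(np.cross(x-o,d/np.linalg.norm(d))) for o,d in L]
def proj(c,p):
    f,cx,cy,E=K[c];q=E[:,:3]@p+E[:,3];return np.array([cx+f*q[0]/q[2],cy+f*q[1]/q[2]])
E
python3 - <<'E'
from h import *
np.set_printoptions(precision=4,suppress=True)
m=tri([("top",396.25,229.6),("side",363.1,158.5)]);s=tri([("top",456.6,226.4),("side",386.9,131.7)])
print(m,s,np.linalg.norm(m[0]-s[0]))
for a in [m,s]: print(a)
d=m[0]-s[0];print("yaw",np.degrees(np.arctan2(-d[0],d[1])))
print("z-known",onz("top",396.25,229.6,.208),onz("top",456.6,226.4,.208),onz("side",363.1,158.5,.208),onz("side",386.9,131.7,.208))
C=[onz("top",*p,.004) for p in [(201.5,290),(222,181),(313,197),(294,304.5)]];print(np.array(C),np.mean(C,0))
C=[onz("side",*p,.004) for p in [(202,307),(279,254.5),(366,318),(291,385)]];print(np.array(C),np.mean(C,0))
# rack lip top corners z guess, in top
def S(u,v):return (345+(u+.5)/6-.5,190+(v+.5)/6-.5)
print([onz("top",*S(*p),.03) for p in [(65,72),(685,42)]])
from bench import ctrl
for k,(n,z) in dict(cup=((341,137),0.115)).items():print(onz("top",*n,z))
for b,z in (((321,130,360,172),.05),((316,317,359,360),.01),((142,172,189,211),.055)):print(onz("top",(b[0]+b[2])/2,(b[1]+b[3])/2,z))
E
```

```text
(array([ 0.5825, -0.1248,  0.2089]), [np.float64(0.0014945596669509408), np.float64(0.0014945596669511262)]) (array([ 0.5912, -0.2448,  0.2083]), [np.float64(0.001095790761805887), np.float64(0.0010957907618059839)]) 0.12026189872765636
(array([ 0.5825, -0.1248,  0.2089]), [np.float64(0.0014945596669509408), np.float64(0.0014945596669511262)])
(array([ 0.5912, -0.2448,  0.2083]), [np.float64(0.001095790761805887), np.float64(0.0010957907618059839)])
yaw 4.172048027320143
z-known [ 0.584  -0.1243  0.208 ] [ 0.5923 -0.2444  0.208 ] [ 0.5816 -0.1264  0.208 ] [ 0.5904 -0.2456  0.208 ]
[[0.4683 0.2912 0.004 ]
 [0.7227 0.2533 0.004 ]
 [0.6882 0.0403 0.004 ]
 [0.4383 0.08   0.004 ]] [0.5794 0.1662 0.004 ]
[[0.7218 0.2492 0.004 ]
 [0.6838 0.0418 0.004 ]
 [0.4344 0.0844 0.004 ]
 [0.4691 0.2896 0.004 ]] [0.5773 0.1663 0.004 ]
[array([ 0.6739, -0.0568,  0.03  ]), array([ 0.6896, -0.2948,  0.03  ])]
[ 0.7997 -0.0182  0.115 ]
[ 0.7867 -0.0206  0.05  ]
[ 0.3633 -0.0195  0.01  ]
[0.6849 0.3709 0.055 ]
```

```bash
cat >> h.py <<'E'
yaw=np.radians(4.17)
def Rt(slant,yaw=yaw,s=1):
    "tool z slanted `slant` deg from vertical, heading yaw; tool y = s*left"
    a=np.radians(slant);z=np.array([np.sin(a)*np.cos(yaw),np.sin(a)*np.sin(yaw),-np.cos(a)]);y=s*np.array([-np.sin(yaw),np.cos(yaw),0])
    return np.column_stack([np.cross(y,z),y,z])
def plan(p,Rm,n,st=None):
    "n equal calls: totals per call in mm / rad in each call's start frame"
    from bench import ctrl
    st=st or ctrl.get_state();R0=R.from_rotvec(st["tool_rot"]).as_matrix();p0=np.array(st["position"])
    w=R.from_matrix(R0.T@Rm).as_rotvec()
    print("dist",np.round((np.array(p)-p0)*1e3,1),"angle",round(float(np.degrees(np.linalg.norm(w))),1))
    for k in range(n):
        Rk=R0@R.from_rotvec(w*k/n).as_matrix()
        print(k,np.round(Rk.T@(np.array(p)-p0)/n*1e3,1).tolist(),np.round(w/n,3).tolist())
T=np.array([.588,-.1244,.184])   # tongue centre
def tcp(slant,back=2,c=T,yaw=yaw): return c+Rt(slant,yaw)[:,2]*(19-back)/1e3
E
python3 - <<'E'
from h import *
plan([.50,-.16,.33],Rt(0),3)
plan(tcp(50)+[0,0,.1],Rt(50),4)
E
```

```text
dist [354.5 473.5 107.4] angle 171.2
0 [150.5, -127.4, -35.8] [-0.0, 0.0, -0.996]
1 [188.7, 57.1, -35.8] [-0.0, 0.0, -0.996]
2 [54.6, 189.5, -35.8] [-0.0, 0.0, -0.996]
dist [455.5 510.1  50.5] angle 172.1
0 [139.5, -98.8, -12.6] [-0.317, -0.024, -0.68]
1 [167.8, 18.0, -30.0] [-0.317, -0.024, -0.68]
2 [115.9, 125.9, -9.7] [-0.317, -0.024, -0.68]
3 [11.8, 166.9, 37.4] [-0.317, -0.024, -0.68]
```

```bash
python3 - <<'E'
from h import *
plan(tcp(50)+[-.03,0,.11],Rt(50,s=-1),3)
E
```

```text
dist [425.5 510.1  60.5] angle 50.7
0 [176.3, -134.0, -20.2] [-0.022, 0.29, 0.048]
1 [168.6, -142.3, 27.2] [-0.022, 0.29, 0.048]
2 [147.4, -151.0, 70.1] [-0.022, 0.29, 0.048]
```

Request:
jog_arm([
  {"tx":30,"ty":-22,"tz":-15,"wy":0.05,"wz":0.01,"gripper":1},
  {"tx":65,"ty":-50,"tz":-30,"wy":0.1,"wz":0.02,"gripper":1},
  {"tx":95,"ty":-72,"tz":-40,"wy":0.15,"wz":0.03,"gripper":1},
  {"tx":125,"ty":-95,"tz":-45,"wy":0.2,"wz":0.03,"gripper":1},
  {"tx":150,"ty":-115,"tz":-50,"wy":0.25,"wz":0.04,"gripper":1},
])

```text
validation failed for argument at $.in...
```

Request:
jog_arm([
  {"tx":30,"ty":-25,"tz":5,"wy":0.05,"wz":0.01,"gripper":1},
  {"tx":60,"ty":-50,"tz":10,"wy":0.1,"wz":0.02,"gripper":1},
  {"tx":90,"ty":-75,"tz":14,"wy":0.15,"wz":0.03,"gripper":1},
  {"tx":120,"ty":-100,"tz":18,"wy":0.2,"wz":0.03,"gripper":1},
  {"tx":150,"ty":-125,"tz":22,"wy":0.25,"wz":0.04,"gripper":1},
])

```text
validation failed for argument at $.in...
```

```bash
python3 - <<'E'
from h import *
plan(tcp(50)+[-.03,0,.11],Rt(50,s=-1),2)
from bench import ctrl
s=ctrl.get_state();print(s["time"],s["joint_positions"],s["position"],s["tool_rot"])
E
```

```text
dist [425.5 510.1  60.5] angle 50.7
0 [264.4, -200.9, -30.3] [-0.033, 0.435, 0.072]
1 [239.4, -220.0, 74.1] [-0.033, 0.435, 0.072]
1.0 [ 1.35909701  0.32099239 -0.07008664  1.45049401  0.02263275  1.37077706
 -0.05691043] [ 0.14548922 -0.63354132  0.2225944 ] [ 3.12146575e+00  3.53921027e-01 -1.01873747e-04]
```

Request:
jog_arm([
  {"tx":30,"ty":-22,"tz":-15,"wx":0,"wy":0.05,"wz":0.01,"gripper":1},
  {"tx":65,"ty":-50,"tz":-30,"wx":0,"wy":0.1,"wz":0.02,"gripper":1},
  {"tx":95,"ty":-72,"tz":-40,"wx":0,"wy":0.15,"wz":0.03,"gripper":1},
  {"tx":125,"ty":-95,"tz":-45,"wx":0,"wy":0.2,"wz":0.03,"gripper":1},
  {"tx":150,"ty":-115,"tz":-50,"wx":0,"wy":0.25,"wz":0.04,"gripper":1},
])

```text
time: 1.42
position: [0.2686, -0.4857, 0.274]
tool_rot: [-3.076, -0.29, -0.391]
ft_force: [0.3, 0.3, -0.3]
grip_width: 1.0
grip_force: 0.0
```

Request:
jog_arm([
  {"tx":30,"ty":-25,"tz":5,"wx":0,"wy":0.05,"wz":0.01,"gripper":1},
  {"tx":60,"ty":-50,"tz":10,"wx":0,"wy":0.1,"wz":0.02,"gripper":1},
  {"tx":90,"ty":-75,"tz":14,"wx":0,"wy":0.15,"wz":0.03,"gripper":1},
  {"tx":120,"ty":-100,"tz":18,"wx":0,"wy":0.2,"wz":0.03,"gripper":1},
  {"tx":150,"ty":-125,"tz":22,"wx":0,"wy":0.25,"wz":0.04,"gripper":1},
])

```text
time: 1.83
position: [0.3919, -0.3358, 0.2894]
tool_rot: [-2.983, -0.215, -0.762]
ft_force: [1.3, 0.1, 0.4]
grip_width: 1.001
grip_force: 0.0
```

```bash
python3 - <<'E'
from h import *
plan(tcp(50)+[-.03,0,.11],Rt(50,s=-1),2)
from bench import ctrl
s=ctrl.get_state();print(s["time"],s["joint_positions"],s["position"],s["tool_rot"])
E
```

```text
dist [179.1 212.3  -6.4] angle 21.8
0 [89.1, -91.7, 54.5] [-0.032, 0.186, 0.023]
1 [75.6, -95.5, 66.8] [-0.032, 0.186, 0.023]
1.8333 [ 1.25138914 -0.15988102 -0.24528128  1.92016317 -0.53662971  1.22365456
 -0.27429114] [ 0.3919193  -0.33580281  0.28944959] [-2.98309973 -0.21497793 -0.76229016]
```

Request:
jog_arm([
  {"tx":18,"ty":-20,"tz":11,"wx":-0.01,"wy":0.04,"wz":0,"gripper":1},
  {"tx":36,"ty":-40,"tz":22,"wx":-0.01,"wy":0.08,"wz":0.01,"gripper":1},
  {"tx":54,"ty":-60,"tz":33,"wx":-0.02,"wy":0.12,"wz":0.01,"gripper":1},
  {"tx":72,"ty":-76,"tz":44,"wx":-0.03,"wy":0.15,"wz":0.02,"gripper":1},
  {"tx":89,"ty":-92,"tz":54,"wx":-0.03,"wy":0.19,"wz":0.02,"gripper":1},
])

```text
time: 2.25
position: [0.4809, -0.2303, 0.2858]
tool_rot: [-2.911, -0.164, -1.045]
ft_force: [3.4, -2.8, 1.8]
grip_width: 0.996
grip_force: 0.0
```

```bash
python3 - <<'E'
from h import *
plan(tcp(50)+[-.03,0,.11],Rt(50,s=-1),1)
from bench import ctrl
s=ctrl.get_state();print(s["time"],s["joint_positions"],s["position"],s["tool_rot"])
E
```

```text
dist [ 90.1 106.8  -2.7] angle 10.8
0 [76.3, -95.9, 67.2] [-0.033, 0.183, 0.025]
2.25 [ 1.04287602 -0.30181553 -0.25334467  2.11338458 -0.74240632  0.98418269
 -0.3564133 ] [ 0.48093534 -0.23028758  0.28580453] [-2.91128608 -0.16351468 -1.04528727]
```

```bash
cat > kin.py <<'E'
import numpy as np, itertools
from scipy.spatial.transform import Rotation as R
from scipy.optimize import least_squares
D=[([1.35909701,0.32099239,-0.07008664,1.45049401,0.02263275,1.37077706,-0.05691043],[0.14548922,-0.63354132,0.2225944],[3.12146575,.353921027,-1.0187e-4]),
([1.25138914,-0.15988102,-0.24528128,1.92016317,-0.53662971,1.22365456,-0.27429114],[0.3919193,-0.33580281,0.28944959],[-2.98309973,-0.21497793,-0.76229016]),
([1.04287602,-0.30181553,-0.25334467,2.11338458,-0.74240632,0.98418269,-0.3564133],[0.48093534,-0.23028758,0.28580453],[-2.91128608,-0.16351468,-1.04528727])]
def fk(q,s,x):
    h,a,b,c,e,f,g7,y0=x[:8]
    r=R.from_euler('z',s[0]*q[0]+y0);p=np.array([0,0,h])
    r=r*R.from_euler('y',s[1]*q[1])*R.from_euler('z',s[2]*q[2]);p=p+r.apply([e,0,a])
    r=r*R.from_euler('y',s[3]*q[3]);p=p+r.apply([-e,0,0]);r=r*R.from_euler('z',s[4]*q[4]);p=p+r.apply([0,0,b])
    r=r*R.from_euler('y',s[5]*q[5]);p=p+r.apply([f,0,0]);r=r*R.from_euler('z',s[6]*q[6]+g7);p=p+r.apply([0,0,c])
    return p,r
def fit():
    best=None
    for s in itertools.product([1,-1],[1],[1,-1],[1],[1,-1],[1],[1,-1]):
      for g in (0,np.pi/2,-np.pi/2,np.pi):
       for y0 in (0,np.pi):
        def res(x):
            o=[]
            for q,p,w in D:
                P,r=fk(q,s,x);o+=list(P-p)+list(.3*(r.as_matrix()-R.from_rotvec(w).as_matrix()).ravel())
            return o
        S=least_squares(res,[.3,.45,.45,.35,0,0,g,y0],max_nfev=60)
        if best is None or S.cost<best[0]:best=(S.cost,s,S.x)
    return best
if __name__=="__main__":
    np.set_printoptions(precision=4,suppress=True); print(fit())
E
python3 kin.py
```

```text
(np.float64(8.060594959550621e-05), (-1, 1, -1, 1, -1, 1, -1), array([ 0.2125,  0.4727,  0.4999,  0.3458,  0.0093, -0.0001,  1.5425,
       -0.0321]))
```

```bash
cat >> kin.py <<'E'
S=(-1,1,-1,1,-1,1,-1);X=[0.2125,0.4727,0.4999,0.3458,0.0093,-0.0001,1.5425,-0.0321]
lo=np.array([-2.86,-.3,-1.38,.06,-1.56,.09,-2.69]);hi=np.array([2.86,2.09,1.24,2.45,4.7,2.05,2.69])
def ik(p,Rm,q0,m=.02):
    def res(q):
        P,r=fk(q,S,X);return np.r_[(P-p)*10,R.from_matrix(Rm.T@r.as_matrix()).as_rotvec()*3,.003*(q-q0)]
    s=least_squares(res,np.clip(q0,lo+m+.01,hi-m-.01),bounds=(lo+m,hi-m));P,r=fk(s.x,S,X)
    return s.x,np.linalg.norm(P-p)*1e3,np.degrees(R.from_matrix(Rm.T@r.as_matrix()).magnitude())
E
python3 - <<'E'
from h import *; from kin import *
np.set_printoptions(precision=2,suppress=True)
q0=np.array(D[2][0])
for sl in (40,45,50,55,60):
    for up in (0,.05,.1):
        print("rack",sl,up,*ik(tcp(sl)+[0,0,up],Rt(sl,s=-1),q0))
for y in (4,16):
  ya=np.radians(y)
  for c in ([.53,.16,.03],[.53,.16,.1],[.53,.16,.2],[.58,.16,.03]):
    for s in (-1,1): 
      qq=q0.copy();qq[0]=0;qq[6]=-s*1.4
      print("mat",y,c,s,*ik(tcp(50,c=np.array(c),yaw=ya),Rt(50,ya,s),qq))
E
```

```text
rack 40 0 [ 0.87 -0.1  -0.53  2.2  -0.74  0.49 -0.59] 0.0002347716019641346 6.532726697168493e-05
rack 40 0.05 [ 0.93 -0.17 -0.55  2.13 -0.69  0.61 -0.67] 0.00022591279702825895 6.967373514004932e-05
rack 40 0.1 [ 0.97 -0.22 -0.57  2.06 -0.66  0.73 -0.73] 0.00021603436113852245 7.079026276342143e-05
rack 45 0 [ 0.84 -0.12 -0.47  2.26 -1.    0.44 -0.33] 0.0002543771621706088 7.71521705824034e-05
rack 45 0.05 [ 0.89 -0.19 -0.49  2.2  -0.89  0.55 -0.48] 0.00017159056575929524 4.02787270118799e-05
rack 45 0.1 [ 0.94 -0.25 -0.51  2.13 -0.82  0.66 -0.58] 0.00015152619115456104 4.0577944266019896e-05
rack 50 0 [ 0.84 -0.12 -0.44  2.31 -1.31  0.43 -0.01] 0.0005582384034847441 0.0002099729329460814
rack 50 0.05 [ 0.85 -0.2  -0.44  2.26 -1.12  0.51 -0.25] 0.0002705732262339045 9.834463415714384e-05
rack 50 0.1 [ 0.89 -0.27 -0.45  2.19 -1.    0.61 -0.4 ] 0.00015215197319998653 4.631651780633673e-05
rack 55 0 [-0.61 -0.19  0.94  2.37 -1.54  0.25  0.32] 0.018398931974214102 0.006263227541283368
rack 55 0.05 [ 0.86 -0.21 -0.42  2.31 -1.39  0.5   0.03] 0.0005270922720235575 0.00020110483934285636
r
[... 1427 characters left out ...]
11 -2.67] 41.82360577549253 16.009540837022445
mat 16 [0.53, 0.16, 0.1] -1 [ 0.69 -0.16 -0.98  2.43 -1.54  0.11 -0.14] 15.944660801658795 4.603637422873806
mat 16 [0.53, 0.16, 0.1] 1 [ 1.26  0.35 -1.36  2.38 -1.54  0.13 -2.67] 56.07521262941758 15.580885921413662
mat 16 [0.53, 0.16, 0.2] -1 [-0.33 -0.28 -0.    2.42  0.14  0.14 -1.76] 3.979191147241804 0.13611084277917354
mat 16 [0.53, 0.16, 0.2] 1 [-1.08 -0.28  0.99  2.43 -1.54  0.19 -2.67] 55.189258224717335 17.11538325680006
mat 16 [0.58, 0.16, 0.03] -1 [-1.    0.15  0.74  2.32 -1.54  0.11 -0.09] 24.286306519699874 9.812419378016887
mat 16 [0.58, 0.16, 0.03] 1 [ 1.05  0.4  -1.15  2.33 -1.54  0.11 -2.67] 38.89862411147804 15.641504413952104
```

```bash
cat > srch.py <<'E'
from h import *; from kin import *
np.set_printoptions(precision=2,suppress=True)
rng=np.random.default_rng(0); mat=np.array([.578,.166,.004])
def chain(az,sl,z,n=7):
    ya=np.radians(az); c=mat+np.array([-.092*np.cos(ya),-.092*np.sin(ya),z]); p=tcp(sl,c=c,yaw=ya);R0=Rt(sl,ya,-1)
    best=None
    for dr in (-1,1):
        Rs=[R0@R.from_euler('z',dr*k*np.pi/(n-1)).as_matrix() for k in range(n)]
        for t in range(6):
            q=rng.uniform(np.maximum(lo,[-1.5,-.3,-1,1,-1.5,.1,-2]),np.minimum(hi,[1.5,.8,1,2.4,1.5,2,2]));qs={};err=0
            q,e,a=ik(p,Rs[n//2],q,.03)
            if e>1 or a>1: continue
            qs[n//2]=q;ok=True
            for seq in (range(n//2+1,n),range(n//2-1,-1,-1)):
                qq=q
                for k in seq:
                    q2,e,a=ik(p,Rs[k],qq,.03)
                    if e>1 or a>1 or np.abs(q2-qq).max()>1.2: ok=False;break
                    qs[k]=q2;qq=q2
                if not ok:break
            if ok:
                Q=np.array([qs[k] for k in range(n)]);mg=np.minimum(Q-lo,hi-Q).min()
                if best is None or mg>best[0]:best=(mg,dr,Q)
    return best
if __name__=="__main__":
    for az in (-90,-70,-50,-30,0,30,50,70,90,110):
        b=chain(az,50,.07)
        print(az,None if b is None else (round(b[0],2),b[1],b[2][0],b[2][-1]))
E
time python3 srch.py
```

```text
-90 (np.float64(0.25), 1, array([-0.47,  0.83, -0.45,  1.34,  0.86,  1.8 ,  2.09]), array([-0.82,  0.79,  0.1 ,  1.34,  0.56,  1.64, -0.87]))
-70 (np.float64(0.43), 1, array([-0.71,  0.62, -0.19,  1.65,  0.84,  1.49,  2.26]), array([-1.09,  0.63,  0.32,  1.65,  0.61,  1.35, -0.72]))
-50 (np.float64(0.47), 1, array([-0.27,  0.55, -0.77,  1.95,  1.21,  1.46,  2.22]), array([-0.5 ,  0.47, -0.49,  1.95,  1.1 ,  1.34, -0.87]))
-30 (np.float64(0.22), 1, array([ 0.1 ,  0.48, -1.13,  2.23,  1.45,  1.32,  2.3 ]), array([ 0.01,  0.41, -1.02,  2.23,  1.41,  1.24, -0.83]))
0 None
30 None
50 (np.float64(0.06), 1, array([-0.64,  0.18,  0.91,  2.39, -1.47,  0.92,  0.69]), array([-0.69,  0.2 ,  0.96,  2.39, -1.48,  0.93, -2.45]))
70 (np.float64(0.32), 1, array([-0.07,  0.34,  0.4 ,  2.12, -1.18,  1.15,  0.75]), array([-0.25,  0.37,  0.61,  2.12, -1.23,  1.21, -2.37]))
90 (np.float64(0.4), 1, array([ 0.13,  0.51,  0.17,  1.83, -0.93,  1.34,  0.78]), array([-0.16,  0.56,  0.53,  1.83, -1.06,  1.46, -2.29]))
110 (np.float64(0.32), 1, array([ 0.09,  0.69,  0.14,  1.52, -0.77,  1.56,  0.84]), array([-0.23,  0.77,  0.61,  1.52, -1.  ,  1.73, -2.16]))
real	0m16.439s
user	0m16.981s
sys	0m0.036s
```

```bash
cat > srch2.py <<'E'
import srch; from srch import *
def wristpt(q):
    P,r=fk(q,S,X);w=P-r.apply([0,0,X[3]])
    r0=R.from_euler('z',-q[0]+X[7])*R.from_euler('y',q[1])*R.from_euler('z',-q[2]);e=np.array([0,0,X[0]])+r0.apply([X[4],0,X[1]])
    return w,e
G=np.array(np.meshgrid(np.linspace(-.0375,.0375,4),np.linspace(-.095,.095,7),np.linspace(-.21,-.07,6))).reshape(3,-1).T
for m in ([.578,.166,.004],[.56,.19,.004],[.60,.185,.004]):
  srch.mat=np.array(m)
  for az in (60,70,80,90):
    b=chain(az,51,.09)
    if b is None: print(m,az,None);continue
    zmin=9;zr=9;ds=9
    for q in b[2]:
        P,r=fk(q,S,X);B=P+r.apply(G);zmin=min(zmin,B[:,2].min());k=(B[:,1]<-.05)&(B[:,0]>.52)
        if k.any():zr=min(zr,B[k,2].min())
        w,e=wristpt(q)
        for t in np.linspace(0,1,20):
            for pt in (w+(e-w)*t,w+(P-w)*t*.75): ds=min(ds,np.linalg.norm(pt-[.59,-.245,.20]))
    print(m,az,round(b[0],2),b[1],"zmin",round(zmin,3),"zrack",round(zr,3),"dspare",round(ds,3),b[2][0],b[2][-1],wristpt(b[2][0])[0])
E
python3 srch2.py
```

```text
[0.578, 0.166, 0.004] 60 0.2 1 zmin 0.049 zrack 0.113 dspare 0.23 [ 0.35  0.18 -0.06  2.25 -1.2   0.94  0.64] [ 0.24  0.18  0.05  2.25 -1.21  0.96 -2.49] [ 0.4  -0.13  0.3 ]
[0.578, 0.166, 0.004] 70 0.29 1 zmin 0.049 zrack 0.089 dspare 0.182 [-0.24  0.34  0.6   2.12 -1.21  1.23  0.74] [-0.41  0.39  0.81  2.12 -1.27  1.3  -2.37] [ 0.46 -0.16  0.3 ]
[0.578, 0.166, 0.004] 80 0.31 1 zmin 0.049 zrack 0.066 dspare 0.141 [ 0.19  0.39  0.12  1.97 -1.    1.23  0.72] [-0.05  0.41  0.4   1.97 -1.08  1.31 -2.38] [ 0.52 -0.18  0.3 ]
[0.578, 0.166, 0.004] 90 0.36 1 zmin 0.049 zrack 0.066 dspare 0.119 [ 0.21  0.48  0.07  1.82 -0.9   1.34  0.74] [-0.08  0.52  0.43  1.82 -1.02  1.45 -2.33] [ 0.58 -0.18  0.3 ]
[0.56, 0.19, 0.004] 60 0.14 1 zmin 0.049 zrack 0.169 dspare 0.259 [ 0.01  0.14  0.24  2.31 -1.26  0.95  0.66] [-0.06  0.15  0.32  2.31 -1.27  0.96 -2.48] [ 0.39 -0.11  0.3 ]
[0.56, 0.19, 0.004] 70 0.28 1 zmin 0.049 zrack 0.118 dspare 0.209 [-0.33  0.3   0.65  2.17 -1.23  1.2   0.74] [-0.49  0.35  0.84  2.17 -1.28  1.26 -2.38] [ 0.44 -0.14  0.3 ]
[0.56, 0.19, 0.004] 80 0.32 1 zmin 0.049 zrack 0.1
[... 291 characters left out ...]
0.3 ]
[0.6, 0.185, 0.004] 60 0.15 1 zmin 0.049 zrack 0.118 dspare 0.228 [ 0.59  0.23 -0.39  2.22 -1.17  0.85  0.59] [ 0.44  0.21 -0.23  2.22 -1.2   0.88 -2.54] [ 0.43 -0.12  0.3 ]
[0.6, 0.185, 0.004] 70 0.24 1 zmin 0.049 zrack 0.089 dspare 0.18 [-0.31  0.38  0.64  2.08 -1.26  1.23  0.72] [-0.47  0.43  0.83  2.08 -1.32  1.31 -2.4 ] [ 0.48 -0.14  0.3 ]
[0.6, 0.185, 0.004] 80 0.33 1 zmin 0.049 zrack 0.084 dspare 0.143 [-0.09  0.44  0.4   1.93 -1.11  1.3   0.73] [-0.3   0.49  0.66  1.93 -1.2   1.4  -2.36] [ 0.54 -0.16  0.3 ]
[0.6, 0.185, 0.004] 90 0.36 1 zmin 0.049 zrack 0.084 dspare 0.131 [-0.14  0.55  0.46  1.78 -1.07  1.46  0.79] [-0.37  0.64  0.78  1.78 -1.2   1.6  -2.29] [ 0.6  -0.16  0.3 ]
```

```bash
python3 - <<'E'
from h import *
plan([.52,-.129,.26],Rt(46,s=-1),1)
E
```

```text
dist [ 39.1 101.3 -25.8] angle 6.9
0 [22.1, -96.0, 52.4] [-0.032, 0.113, 0.027]
```

Request:
jog_arm([
  {"tx":4,"ty":-19,"tz":12,"wx":-0.01,"wy":0.02,"wz":0,"gripper":0.75},
  {"tx":8,"ty":-38,"tz":22,"wx":-0.01,"wy":0.04,"wz":0.01,"gripper":0.75},
  {"tx":12,"ty":-57,"tz":32,"wx":-0.02,"wy":0.06,"wz":0.02,"gripper":0.75},
  {"tx":17,"ty":-76,"tz":42,"wx":-0.02,"wy":0.09,"wz":0.02,"gripper":0.75},
  {"tx":22,"ty":-96,"tz":52,"wx":-0.03,"wy":0.11,"wz":0.03,"gripper":0.75},
])

```text
time: 2.67
position: [0.5365, -0.1542, 0.2328]
tool_rot: [-2.838, -0.093, -1.153]
ft_force: [-0.1, -0.3, 0.0]
grip_width: 0.772
grip_force: 0.0
```

```bash
python3 - <<'E'
from h import *
from bench import ctrl,vision
s=ctrl.get_state();print(s["time"],s["joint_positions"],s["position"],s["qd"])
plan(tcp(51)+[0,0,.05],Rt(51,s=-1),1)
import cv2
im=vision.get_image("wrist");cv2.imwrite("pics/w1.png",im["color"])
E
```

```text
2.6667 [ 0.36273217 -0.30170293  0.12926057  2.26939818 -0.69973557  0.63042978
 -0.54449975] [ 0.53648389 -0.15422146  0.23281381] [-1.80797999  0.00203445  0.86635438  0.54507475 -0.02877854 -1.17794137
 -0.52684837]
dist [64.7 30.8 -9.5] angle 7.3
0 [40.5, -24.7, 54.5] [-0.042, 0.117, -0.027]
```

View pics/w1.png

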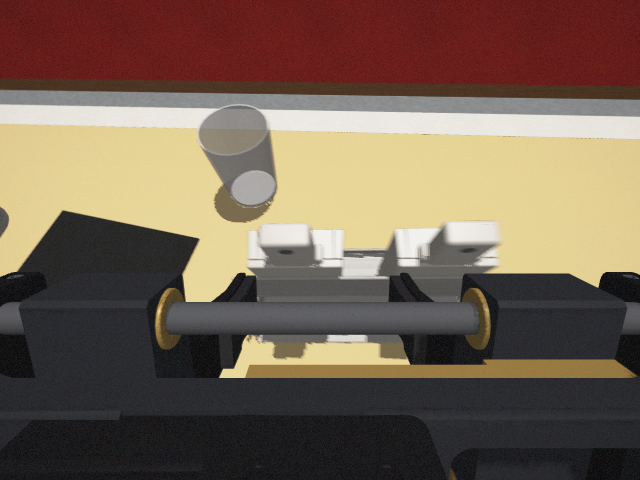

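Request:
jog_arm([
  {"tx":4,"ty":-8,"tz":6,"wx":-0.01,"wy":0.02,"wz":-0.01,"gripper":0.75},
  {"tx":11,"ty":-16,"tz":14,"wx":-0.02,"wy":0.05,"wz":-0.01,"gripper":0.75},
  {"tx":20,"ty":-22,"tz":27,"wx":-0.03,"wy":0.08,"wz":-0.02,"gripper":0.75},
  {"tx":30,"ty":-25,"tz":41,"wx":-0.04,"wy":0.1,"wz":-0.03,"gripper":0.75},
  {"tx":40,"ty":-25,"tz":54,"wx":-0.04,"wy":0.12,"wz":-0.03,"gripper":0.75},
])

```text
time: 3.13
position: [0.5997, -0.1202, 0.2221]
tool_rot: [-2.802, -0.115, -1.338]
ft_force: [0.4, 0.8, 0.1]
grip_width: 0.753
grip_force: 0.0
```

```bash
python3 - <<'E'
from h import *
from bench import ctrl,vision
s=ctrl.get_state();print(s["time"],s["joint_positions"],s["position"],s["qd"])
plan(tcp(51)+[0,0,.0],Rt(51,s=-1),1)
plan(tcp(51)+[-.01,0,.05],Rt(51,s=-1),1)
E
```

```text
3.1333 [ 0.3691084  -0.22083364 -0.0154621   2.30462453 -1.02415776  0.39652705
 -0.30055095] [ 0.59968272 -0.1201878   0.22205268] [-0.44316708  0.43709408  0.25460864 -0.12665751 -0.93647643 -0.43458399
  0.86343947]
dist [  1.5  -3.3 -48.8] angle 0.5
0 [-37.1, 3.3, 31.6] [-0.007, -0.001, 0.006]
dist [-8.5 -3.3  1.2] angle 0.5
0 [-4.5, 2.5, -7.6] [-0.007, -0.001, 0.006]
```

Request:
jog_arm([
  {"tx":-6,"ty":1,"tz":5,"wx":-0.007,"wy":0,"wz":0.006,"gripper":0.75},
  {"tx":-14,"ty":2,"tz":12,"wx":-0.007,"wy":0,"wz":0.006,"gripper":0.75},
  {"tx":-24,"ty":3,"tz":20,"wx":-0.007,"wy":0,"wz":0.006,"gripper":0.75},
  {"tx":-32,"ty":3,"tz":27,"wx":-0.007,"wy":0,"wz":0.006,"gripper":0.75},
  {"tx":-37,"ty":3,"tz":32,"wx":-0.007,"wy":0,"wz":0.006,"gripper":0.75},
])

```text
time: 3.55
position: [0.6008, -0.1245, 0.1721]
tool_rot: [-2.806, -0.098, -1.337]
ft_force: [-0.5, 0.2, 0.5]
grip_width: 0.749
grip_force: 0.0
```

```bash
python3 - <<'E'
from h import *
from bench import ctrl,vision
import cv2
s=ctrl.get_state();print(s["time"],s["joint_positions"],s["position"])
plan(tcp(51)+[0,0,.0],Rt(51,s=-1),1)
a=vision.get_image("side")["color"][100:260,270:430];b=vision.get_image("wrist")["color"]
a=cv2.resize(a,(400,400),interpolation=cv2.INTER_CUBIC);b=cv2.resize(b[150:470,160:480],(400,400),interpolation=cv2.INTER_CUBIC)
cv2.imwrite("pics/g1.png",np.hstack([a,b]))
E
```

```text
3.55 [ 0.28468904 -0.140558    0.06695275  2.35482935 -1.31700817  0.32872785
  0.01436868] [ 0.60079715 -0.12447578  0.17207921]
dist [0.4 1.  1.2] angle 0.2
0 [1.2, -1.0, -0.4] [0.001, 0.001, -0.002]
```

View pics/g1.png

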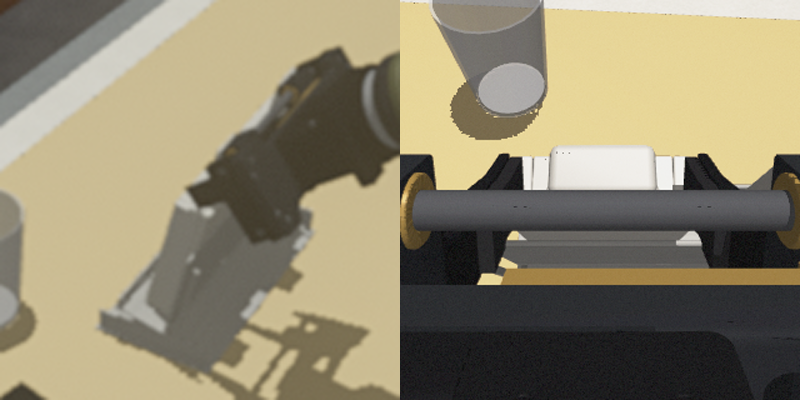

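Request:
jog_arm([
  {"tx":0,"ty":0,"tz":0,"wx":0,"wy":0,"wz":0,"gripper":0.3},
  {"tx":0,"ty":0,"tz":0,"wx":0,"wy":0,"wz":0,"gripper":0.2},
  {"tx":0,"ty":0,"tz":0,"wx":0,"wy":0,"wz":0,"gripper":0.2},
  {"tx":0,"ty":0,"tz":0,"wx":0,"wy":0,"wz":0,"gripper":0.2},
  {"tx":0,"ty":0,"tz":0,"wx":0,"wy":0,"wz":0,"gripper":0.2},
], grip_force=60)

```text
time: 4.07
position: [0.6014, -0.1244, 0.1737]
tool_rot: [-2.806, -0.099, -1.34]
ft_force: [-0.3, -0.1, -0.4]
grip_width: 0.458
grip_force: 0.0
```

```bash
python3 - <<'E'
from h import *
from bench import ctrl
s=ctrl.get_state();print(s["time"],s["joint_positions"],s["position"],s["tool_rot"],s["grip_width"]*87,s["grip_force"],s["ft_force"])
plan(s["position"]+np.array([0,0,.06]),Rt(51,s=-1),1)
E
```

```text
4.0667 [ 0.28385098 -0.1423194   0.06676851  2.35356676 -1.31321676  0.32815016
  0.00972827] [ 0.60141859 -0.12437136  0.17365153] [-2.80589898 -0.09858162 -1.33958837] 39.86049454858059 0.0 [-0.26580288 -0.05278828 -0.37945091]
dist [ 0.  0. 60.] angle 0.1
0 [46.7, -0.0, -37.7] [0.002, -0.001, -0.002]
```

Request:
jog_arm([
  {"tx":0,"ty":0,"tz":0,"wx":0,"wy":0,"wz":0,"gripper":0.2},
  {"tx":0,"ty":0,"tz":0,"wx":0,"wy":0,"wz":0,"gripper":0.2},
  {"tx":0,"ty":0,"tz":0,"wx":0,"wy":0,"wz":0,"gripper":0.2},
  {"tx":0,"ty":0,"tz":0,"wx":0,"wy":0,"wz":0,"gripper":0.2},
  {"tx":0,"ty":0,"tz":0,"wx":0,"wy":0,"wz":0,"gripper":0.2},
], grip_force=60)

```text
time: 4.48
position: [0.6014, -0.1241, 0.1734]
tool_rot: [-2.806, -0.099, -1.339]
ft_force: [-2.2, 1.4, 3.0]
grip_width: 0.386
grip_force: 60.0
```

```bash
python3 - <<'E'
from h import *
from bench import ctrl
s=ctrl.get_state();print(s["time"],s["joint_positions"],s["position"].tolist(),s["tool_rot"].tolist(),s["grip_width"]*87,s["grip_force"],s["ft_force"])
E
```

```text
4.4833 [ 0.28321182 -0.14190133  0.06701555  2.3536503  -1.31365358  0.32812375
  0.01001815] [0.601432571503494, -0.12411550031770413, 0.1733819092081995] [-2.805768638183083, -0.09879785729298468, -1.338964340685316] 33.58652044257176 59.99782097060233 [-2.23977125  1.38439661  3.00246408]
```

Request:
jog_arm([
  {"tx":3,"ty":0,"tz":-3,"wx":0,"wy":0,"wz":0,"gripper":0.2},
  {"tx":10,"ty":0,"tz":-11,"wx":0,"wy":0,"wz":0,"gripper":0.2},
  {"tx":19,"ty":0,"tz":-21,"wx":0,"wy":0,"wz":0,"gripper":0.2},
  {"tx":29,"ty":0,"tz":-33,"wx":0,"wy":0,"wz":0,"gripper":0.2},
  {"tx":40,"ty":0,"tz":-45,"wx":0,"wy":0,"wz":0,"gripper":0.2},
])

```text
time: 4.9
position: [0.59, -0.124, 0.2299]
tool_rot: [-2.808, -0.099, -1.33]
ft_force: [2.2, 0.1, -4.7]
grip_width: 0.379
grip_force: 60.0
```

```bash
cat >> h.py <<'E'
def pose(c,slant,az,turn=0,s=-1,back=2):
    "TCP pose with the tongue centre at c"
    Rm=Rt(slant,np.radians(az),s)@R.from_euler('z',turn).as_matrix(); return np.array(c)+Rm[:,2]*(19-back)/1e3,Rm
E
python3 - <<'E'
from h import *
from kin import ik
np.set_printoptions(precision=3,suppress=True)
from bench import ctrl
s=ctrl.get_state();q=s["joint_positions"];print(s["time"],q,s["position"],s["grip_width"]*87,s["grip_force"],s["ft_force"])
for c,sl,az in (([.588,-.08,.27],48,12),([.585,-.02,.26],46,25),([.56,.04,.25],46,40),([.53,.09,.22],48,55),([.516,.107,.15],51,65),([.516,.107,.1],51,65)):
    p,Rm=pose(c,sl,az);q,e,a=ik(p,Rm,q,.03);print(c,q,round(e,2),round(a,2))
plan(*pose([.585,-.04,.27],46,20),2)
E
```

```text
4.9 [ 0.386 -0.252 -0.019  2.307 -0.961  0.419 -0.369] [ 0.59  -0.124  0.23 ] 33.01411800239701 59.99669420532882 [ 2.173  0.078 -4.71 ]
[0.588, -0.08, 0.27] [ 0.388 -0.214 -0.054  2.185 -0.841  0.587 -0.447] 0.0 0.0
[0.585, -0.02, 0.26] [ 0.341 -0.174 -0.055  2.156 -0.868  0.714 -0.297] 0.0 0.0
[0.56, 0.04, 0.25] [ 0.302 -0.151 -0.043  2.158 -0.922  0.864 -0.081] 0.0 0.0
[0.53, 0.09, 0.22] [ 0.28  -0.086 -0.035  2.186 -0.999  0.992  0.197] 0.0 0.0
[0.516, 0.107, 0.15] [ 0.3    0.081 -0.037  2.219 -1.092  1.045  0.519] 0.0 0.0
[0.516, 0.107, 0.1] [ 0.304  0.172 -0.042  2.25  -1.157  0.989  0.647] 0.0 0.0
dist [ 6.5 88.2 28.3] angle 16.6
0 [14.9, -43.8, -4.0] [0.103, -0.041, -0.093]
1 [18.9, -42.4, -0.2] [0.103, -0.041, -0.093]
```

Request:
jog_arm([
  {"tx":5,"ty":-6,"tz":-2,"wx":0.01,"wy":0,"wz":-0.01,"gripper":0.2},
  {"tx":10,"ty":-14,"tz":-4,"wx":0.03,"wy":-0.01,"wz":-0.03,"gripper":0.2},
  {"tx":15,"ty":-24,"tz":-4,"wx":0.05,"wy":-0.02,"wz":-0.05,"gripper":0.2},
  {"tx":18,"ty":-34,"tz":-3,"wx":0.07,"wy":-0.03,"wz":-0.07,"gripper":0.2},
  {"tx":20,"ty":-44,"tz":-2,"wx":0.1,"wy":-0.04,"wz":-0.09,"gripper":0.2},
])

```text
time: 5.32
position: [0.5987, -0.0784, 0.2475]
tool_rot: [-2.775, -0.293, -1.251]
ft_force: [0.0, 0.6, -3.6]
grip_width: 0.385
grip_force: 60.0
```

Request:
jog_arm([
  {"tx":4,"ty":-10,"tz":0,"wx":0.02,"wy":-0.01,"wz":-0.02,"gripper":0.2},
  {"tx":8,"ty":-20,"tz":0,"wx":0.04,"wy":-0.02,"wz":-0.04,"gripper":0.2},
  {"tx":12,"ty":-30,"tz":1,"wx":0.06,"wy":-0.03,"wz":-0.06,"gripper":0.2},
  {"tx":15,"ty":-38,"tz":1,"wx":0.08,"wy":-0.04,"wz":-0.08,"gripper":0.2},
  {"tx":17,"ty":-45,"tz":1,"wx":0.1,"wy":-0.04,"wz":-0.09,"gripper":0.2},
])

```text
time: 5.73
position: [0.6024, -0.0323, 0.2619]
tool_rot: [-2.732, -0.475, -1.171]
ft_force: [0.6, 0.7, -3.9]
grip_width: 0.382
grip_force: 60.0
```

```bash
python3 - <<'E'
from h import *
np.set_printoptions(precision=3,suppress=True)
from bench import ctrl
s=ctrl.get_state();q=s["joint_positions"];print(s["time"],q,s["position"],s["grip_width"]*87,s["grip_force"],s["ft_force"])
plan(*pose([.516,.107,.22],50,65),3)
E
```

```text
5.7333 [ 0.37  -0.227 -0.095  2.174 -0.807  0.645 -0.431] [ 0.602 -0.032  0.262] 33.25402851374413 59.99833595473319 [ 0.613  0.674 -3.927]
dist [-80.9 151.1 -52.9] angle 45.5
0 [-18.5, -56.5, 5.9] [0.197, 0.02, -0.175]
1 [-8.7, -56.7, 16.9] [0.197, 0.02, -0.175]
2 [0.5, -53.0, 27.7] [0.197, 0.02, -0.175]
```

Request:
jog_arm([
  {"tx":-3,"ty":-11,"tz":1,"wx":0.03,"wy":0,"wz":-0.03,"gripper":0.2},
  {"tx":-6,"ty":-22,"tz":2,"wx":0.07,"wy":0.01,"wz":-0.06,"gripper":0.2},
  {"tx":-10,"ty":-33,"tz":3,"wx":0.11,"wy":0.01,"wz":-0.1,"gripper":0.2},
  {"tx":-14,"ty":-45,"tz":4,"wx":0.15,"wy":0.02,"wz":-0.14,"gripper":0.2},
  {"tx":-18,"ty":-56,"tz":6,"wx":0.2,"wy":0.02,"wz":-0.175,"gripper":0.2},
])

```text
time: 6.15
position: [0.5751, 0.017, 0.2438]
tool_rot: [-2.547, -0.797, -1.121]
ft_force: [-0.2, 0.3, -4.1]
grip_width: 0.386
grip_force: 60.0
```

Request:
jog_arm([
  {"tx":-2,"ty":-12,"tz":3,"wx":0.04,"wy":0,"wz":-0.04,"gripper":0.2},
  {"tx":-4,"ty":-24,"tz":6,"wx":0.08,"wy":0.01,"wz":-0.07,"gripper":0.2},
  {"tx":-6,"ty":-35,"tz":10,"wx":0.12,"wy":0.01,"wz":-0.11,"gripper":0.2},
  {"tx":-8,"ty":-46,"tz":13,"wx":0.16,"wy":0.02,"wz":-0.14,"gripper":0.2},
  {"tx":-9,"ty":-57,"tz":17,"wx":0.2,"wy":0.02,"wz":-0.175,"gripper":0.2},
])

```text
time: 6.57
position: [0.5484, 0.0666, 0.2257]
tool_rot: [-2.337, -1.084, -1.055]
ft_force: [0.1, 1.1, -4.9]
grip_width: 0.388
grip_force: 60.0
```

```bash
python3 - <<'E'
from h import *
np.set_printoptions(precision=3,suppress=True)
from bench import ctrl
s=ctrl.get_state();q=s["joint_positions"];print(s["time"],q,s["position"],s["grip_width"]*87,s["grip_force"],s["ft_force"])
plan(*pose([.516,.107,.20],51,65),1)
E
```

```text
6.5667 [ 0.278 -0.112  0.031  2.182 -1.001  0.973  0.164] [0.548 0.067 0.226] 33.722308342423446 59.9975779093802 [ 0.135  1.105 -4.909]
dist [-26.8  52.4 -36.4] angle 15.2
0 [-12.7, -53.9, 41.5] [0.195, 0.037, -0.175]
```

Request:
jog_arm([
  {"tx":-2,"ty":-11,"tz":8,"wx":0.04,"wy":0.01,"wz":-0.04,"gripper":0.2},
  {"tx":-5,"ty":-22,"tz":16,"wx":0.08,"wy":0.01,"wz":-0.07,"gripper":0.2},
  {"tx":-8,"ty":-33,"tz":25,"wx":0.12,"wy":0.02,"wz":-0.11,"gripper":0.2},
  {"tx":-11,"ty":-44,"tz":34,"wx":0.16,"wy":0.03,"wz":-0.14,"gripper":0.2},
  {"tx":-13,"ty":-54,"tz":41,"wx":0.2,"wy":0.04,"wz":-0.175,"gripper":0.2},
])

```text
time: 6.98
position: [0.5215, 0.119, 0.1892]
tool_rot: [-2.086, -1.334, -0.998]
ft_force: [-0.2, 0.6, -4.2]
grip_width: 0.382
grip_force: 60.0
```

```bash
python3 - <<'E'
from h import *
np.set_printoptions(precision=3,suppress=True)
from bench import ctrl
s=ctrl.get_state();q=s["joint_positions"];print(s["time"],q,s["position"],s["grip_width"]*87,s["grip_force"],s["ft_force"])
plan(*pose([.516,.107,.15],51,65,np.pi/2),3)
E
```

```text
6.9833 [ 0.25   0.013  0.028  2.174 -1.049  1.094  0.431] [0.521 0.119 0.189] 33.20156872271447 59.99825745820999 [-0.172  0.596 -4.192]
dist [  0.1   0.  -49.9] angle 90.1
0 [-12.9, 0.1, 10.4] [-0.002, 0.0, 0.524]
1 [-11.2, 6.5, 10.4] [-0.002, 0.0, 0.524]
2 [-6.4, 11.2, 10.5] [-0.002, 0.0, 0.524]
```

Request:
jog_arm([
  {"tx":-1,"ty":0,"tz":1,"wx":0,"wy":0,"wz":0.03,"gripper":0.2},
  {"tx":-4,"ty":0,"tz":3,"wx":0,"wy":0,"wz":0.1,"gripper":0.2},
  {"tx":-7,"ty":0,"tz":5,"wx":0,"wy":0,"wz":0.19,"gripper":0.2},
  {"tx":-10,"ty":0,"tz":8,"wx":0,"wy":0,"wz":0.28,"gripper":0.2},
  {"tx":-13,"ty":0,"tz":10,"wx":0,"wy":0,"wz":0.37,"gripper":0.2},
])

```text
time: 7.4
position: [0.5221, 0.118, 0.1732]
tool_rot: [-2.227, -0.891, -0.835]
ft_force: [0.9, -0.6, -4.0]
grip_width: 0.387
grip_force: 60.0
```

Request:
jog_arm([
  {"tx":-2,"ty":1,"tz":2,"wx":0,"wy":0,"wz":0.09,"gripper":0.2},
  {"tx":-5,"ty":2,"tz":4,"wx":0,"wy":0,"wz":0.18,"gripper":0.2},
  {"tx":-7,"ty":3,"tz":6,"wx":0,"wy":0,"wz":0.27,"gripper":0.2},
  {"tx":-9,"ty":4,"tz":8,"wx":0,"wy":0,"wz":0.36,"gripper":0.2},
  {"tx":-12,"ty":5,"tz":10,"wx":0,"wy":0,"wz":0.45,"gripper":0.2},
])

```text
time: 7.82
position: [0.5224, 0.1175, 0.1571]
tool_rot: [-2.299, -0.361, -0.62]
ft_force: [0.2, 0.4, -4.2]
grip_width: 0.385
grip_force: 60.0
```

```bash
python3 - <<'E'
from h import *
np.set_printoptions(precision=3,suppress=True)
from bench import ctrl
s=ctrl.get_state();q=s["joint_positions"];print(s["time"],q,s["position"],s["grip_width"]*87,s["grip_force"],s["ft_force"])
plan(*pose([.516,.107,.10],51,65,np.pi),5)
E
```

```text
7.8167 [ 0.244  0.065  0.037  2.199 -1.087  1.057 -0.316] [0.522 0.117 0.157] 33.47479631698344 59.99596113804728 [ 0.193  0.394 -4.191]
dist [ -0.9   1.5 -67.8] angle 132.8
0 [-7.3, 7.5, 8.7] [-0.001, 0.001, 0.464]
1 [-3.2, 9.9, 8.7] [-0.001, 0.001, 0.464]
2 [1.6, 10.3, 8.7] [-0.001, 0.001, 0.464]
3 [6.0, 8.5, 8.7] [-0.001, 0.001, 0.464]
4 [9.2, 4.9, 8.7] [-0.001, 0.001, 0.464]
```

Request:
jog_arm([
  {"tx":0,"ty":0,"tz":0,"wx":0,"wy":0,"wz":0.09,"gripper":0.2},
  {"tx":0,"ty":0,"tz":0,"wx":0,"wy":0,"wz":0.18,"gripper":0.2},
  {"tx":0,"ty":0,"tz":0,"wx":0,"wy":0,"wz":0.27,"gripper":0.2},
  {"tx":-1,"ty":2,"tz":2,"wx":0,"wy":0,"wz":0.36,"gripper":0.2},
  {"tx":-2,"ty":4,"tz":4,"wx":0,"wy":0,"wz":0.46,"gripper":0.2},
])

```text
time: 8.23
position: [0.5238, 0.1172, 0.1514]
tool_rot: [-2.272, 0.169, -0.385]
ft_force: [-1.2, -0.8, -3.3]
grip_width: 0.384
grip_force: 60.0
```

Request:
jog_arm([
  {"tx":-1,"ty":2,"tz":2,"wx":0,"wy":0,"wz":0.09,"gripper":0.2},
  {"tx":-2,"ty":4,"tz":4,"wx":0,"wy":0,"wz":0.18,"gripper":0.2},
  {"tx":-2,"ty":6,"tz":6,"wx":0,"wy":0,"wz":0.27,"gripper":0.2},
  {"tx":-3,"ty":8,"tz":7,"wx":0,"wy":0,"wz":0.36,"gripper":0.2},
  {"tx":-3,"ty":10,"tz":9,"wx":0,"wy":0,"wz":0.46,"gripper":0.2},
])

```text
time: 8.65
position: [0.5238, 0.1176, 0.1372]
tool_rot: [-2.149, 0.675, -0.14]
ft_force: [-0.6, -0.1, -4.4]
grip_width: 0.384
grip_force: 60.0
```

Request:
jog_arm([
  {"tx":0,"ty":2,"tz":2,"wx":0,"wy":0,"wz":0.09,"gripper":0.2},
  {"tx":1,"ty":4,"tz":4,"wx":0,"wy":0,"wz":0.18,"gripper":0.2},
  {"tx":1,"ty":6,"tz":6,"wx":0,"wy":0,"wz":0.27,"gripper":0.2},
  {"tx":2,"ty":8,"tz":7,"wx":0,"wy":0,"wz":0.36,"gripper":0.2},
  {"tx":2,"ty":10,"tz":9,"wx":0,"wy":0,"wz":0.46,"gripper":0.2},
])

```text
time: 9.07
position: [0.5246, 0.1178, 0.1237]
tool_rot: [-1.937, 1.147, 0.106]
ft_force: [0.7, -1.2, -3.3]
grip_width: 0.385
grip_force: 60.0
```

```bash
python3 - <<'E'
from h import *
np.set_printoptions(precision=3,suppress=True)
from bench import ctrl
s=ctrl.get_state();q=s["joint_positions"];print(s["time"],q,s["position"],s["grip_width"]*87,s["grip_force"],s["ft_force"])
plan(*pose([.516,.107,.09],51,65,np.pi),2)
E
```

```text
9.0667 [ 0.214  0.127  0.067  2.217 -1.135  1.024 -1.611] [0.525 0.118 0.124] 33.47964466133719 59.995440132915974 [ 0.673 -1.168 -3.32 ]
dist [ -3.    1.1 -44.4] angle 53.7
0 [9.0, 14.9, 13.8] [-0.0, 0.001, 0.469]
1 [14.8, 9.3, 13.9] [-0.0, 0.001, 0.469]
```

Request:
jog_arm([
  {"tx":2,"ty":3,"tz":3,"wx":0,"wy":0,"wz":0.09,"gripper":0.2},
  {"tx":3,"ty":6,"tz":5,"wx":0,"wy":0,"wz":0.18,"gripper":0.2},
  {"tx":5,"ty":9,"tz":8,"wx":0,"wy":0,"wz":0.27,"gripper":0.2},
  {"tx":7,"ty":12,"tz":11,"wx":0,"wy":0,"wz":0.37,"gripper":0.2},
  {"tx":9,"ty":15,"tz":14,"wx":0,"wy":0,"wz":0.47,"gripper":0.2},
])

```text
time: 9.48
position: [0.523, 0.1186, 0.1012]
tool_rot: [-1.633, 1.583, 0.357]
ft_force: [-0.9, 0.8, -4.3]
grip_width: 0.386
grip_force: 60.0
```

Request:
jog_arm([
  {"tx":3,"ty":2,"tz":3,"wx":0,"wy":0,"wz":0.12,"gripper":0.2},
  {"tx":6,"ty":4,"tz":6,"wx":0,"wy":0,"wz":0.24,"gripper":0.2},
  {"tx":10,"ty":6,"tz":9,"wx":0,"wy":0,"wz":0.35,"gripper":0.2},
  {"tx":13,"ty":8,"tz":12,"wx":0,"wy":0,"wz":0.43,"gripper":0.2},
  {"tx":15,"ty":9,"tz":14,"wx":0,"wy":0,"wz":0.47,"gripper":0.2},
])

```text
time: 9.9
position: [0.5216, 0.1191, 0.0783]
tool_rot: [-1.246, 1.96, 0.599]
ft_force: [0.3, 0.9, -4.7]
grip_width: 0.386
grip_force: 60.0
```

```bash
python3 - <<'E'
from h import *
np.set_printoptions(precision=3,suppress=True)
from bench import ctrl,vision
import cv2
s=ctrl.get_state();q=s["joint_positions"];print(s["time"],q,s["position"],s["grip_width"]*87,s["grip_force"],s["ft_force"])
plan(*pose([.516,.107,.05],51,65,np.pi),1)
im=vision.get_image("side")["color"];cv2.imwrite("pics/t1.png",cv2.resize(im[130:400,180:520],None,fx=2.2,fy=2.2,interpolation=cv2.INTER_CUBIC))
E
```

```text
9.9 [ 0.185  0.212  0.097  2.245 -1.21   0.988 -2.426] [0.522 0.119 0.078] 33.57093224850555 59.997395616956055 [ 0.348  0.911 -4.662]
dist [  0.   -0.1 -39. ] angle 0.2
0 [30.4, -0.2, 24.4] [0.001, 0.002, -0.002]
```

View pics/t1.png

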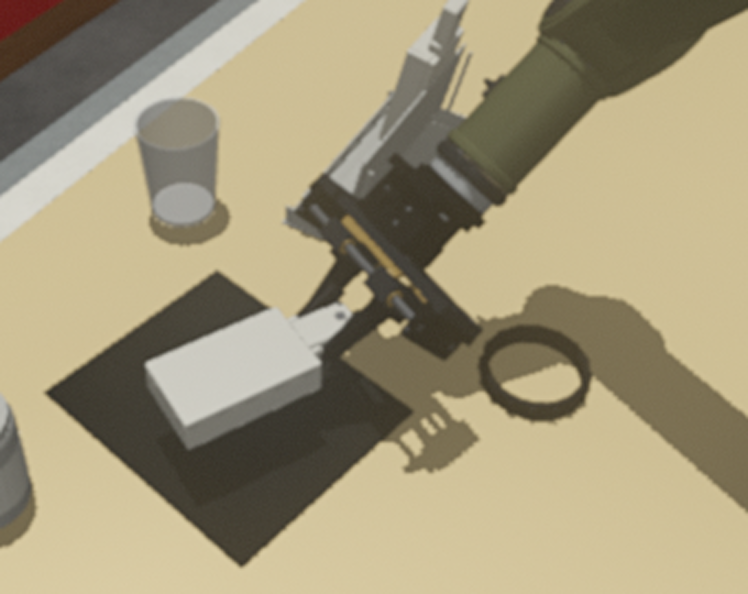

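Request:
jog_arm([
  {"tx":4,"ty":0,"tz":3,"wx":0,"wy":0,"wz":0,"gripper":0.2},
  {"tx":12,"ty":0,"tz":9,"wx":0,"wy":0,"wz":0,"gripper":0.2},
  {"tx":21,"ty":0,"tz":17,"wx":0,"wy":0,"wz":0,"gripper":0.2},
  {"tx":30,"ty":0,"tz":24,"wx":0,"wy":0,"wz":0,"gripper":0.2},
  {"tx":36,"ty":0,"tz":29,"wx":0,"wy":0,"wz":0,"gripper":0.2},
])

```text
time: 10.37
position: [0.5209, 0.1197, 0.0317]
tool_rot: [-1.25, 1.956, 0.598]
ft_force: [0.2, 0.2, -4.8]
grip_width: 0.388
grip_force: 60.0
```

```bash
python3 - <<'E'
from h import *
np.set_printoptions(precision=3,suppress=True)
from bench import ctrl,vision
import cv2
s=ctrl.get_state();q=s["joint_positions"];print(s["time"],q,s["position"],s["grip_width"]*87,s["grip_force"],s["ft_force"])
a=[vision.spot_in(c,"mould_face") for c in ("side",)]
im=vision.get_image("side")["color"];cv2.imwrite("pics/t2.png",cv2.resize(im[220:400,190:390],None,fx=4,fy=3.3,interpolation=cv2.INTER_CUBIC)[:590])
E
```

```text
10.3667 [ 0.197  0.316  0.084  2.254 -1.289  0.957 -2.29 ] [0.521 0.12  0.032] 33.73424493012695 59.99833211302757 [ 0.227  0.164 -4.766]
```

View pics/t2.png

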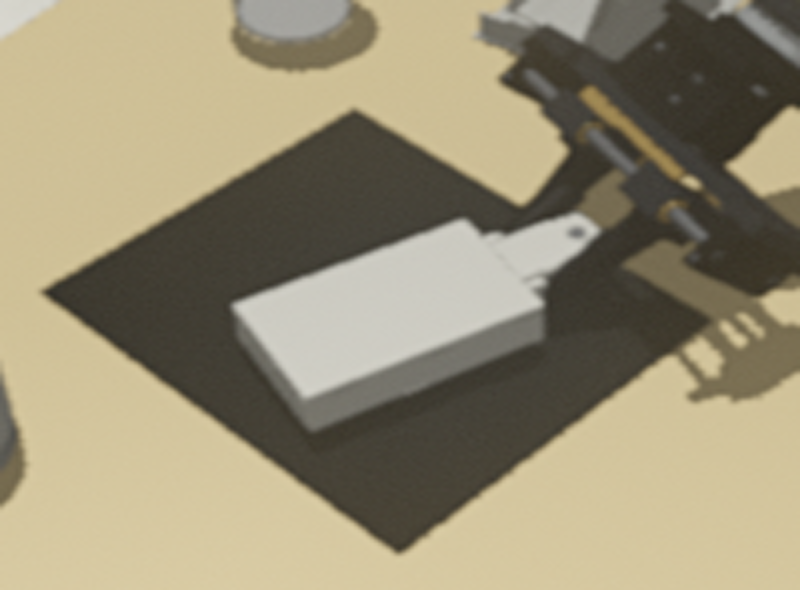

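Request:
jog_arm([
  {"tx":4,"ty":0,"tz":3,"wx":0,"wy":0,"wz":0,"gripper":0.2},
  {"tx":13,"ty":0,"tz":10.5,"wx":0,"wy":0,"wz":0,"gripper":0.2},
  {"tx":15,"ty":0,"tz":12,"wx":0,"wy":0,"wz":0,"gripper":0.2},
  {"tx":8,"ty":0,"tz":6.5,"wx":0,"wy":0,"wz":0,"gripper":0.2},
  {"tx":8,"ty":0,"tz":6.5,"wx":0,"wy":0,"wz":0,"gripper":0.2},
])

```text
time: 10.88
position: [0.5221, 0.1205, 0.0246]
tool_rot: [-1.248, 1.952, 0.599]
ft_force: [0.5, 0.2, -2.0]
grip_width: 0.385
grip_force: 60.0
```

```bash
python3 - <<'E'
from h import *
np.set_printoptions(precision=4,suppress=True)
from bench import ctrl,vision
s=ctrl.get_state();print(s["time"],s["position"],s["grip_width"]*87,s["ft_force"])
plan(*pose([.516,.107,.05],51,65,np.pi),1)
E
```

```text
10.8833 [0.5221 0.1205 0.0246] 33.46041952352281 [ 0.4899  0.187  -2.0412]
dist [-0.5 -1.5 14.7] angle 0.4
0 [-10.5, -0.2, -10.4] [0.002, 0.006, 0.002]
```

Request:
jog_arm([
  {"tx":-4,"ty":0,"tz":-3,"wx":0,"wy":0,"wz":0,"gripper":0.2},
  {"tx":-4,"ty":0,"tz":-3,"wx":0,"wy":0,"wz":0,"gripper":0.2},
  {"tx":6,"ty":0,"tz":5,"wx":0,"wy":0,"wz":0,"gripper":0.2},
  {"tx":7,"ty":0,"tz":6,"wx":0,"wy":0,"wz":0,"gripper":0.2},
  {"tx":0,"ty":0,"tz":0,"wx":0,"wy":0,"wz":0,"gripper":0.2},
])

```text
time: 11.3
position: [0.5205, 0.1207, 0.0222]
tool_rot: [-1.248, 1.956, 0.603]
ft_force: [-0.1, -0.3, -2.4]
grip_width: 0.385
grip_force: 60.0
```

Request:
jog_arm([
  {"tx":0,"ty":0,"tz":0,"wx":0,"wy":0,"wz":0,"gripper":0.2},
  {"tx":-4,"ty":0,"tz":-3,"wx":0,"wy":0,"wz":0,"gripper":0.2},
  {"tx":-10,"ty":0,"tz":-8,"wx":0,"wy":0,"wz":0,"gripper":0.2},
  {"tx":-16,"ty":0,"tz":-13,"wx":0,"wy":0,"wz":0,"gripper":0.2},
  {"tx":-16,"ty":0,"tz":-13,"wx":0,"wy":0,"wz":0,"gripper":0.2},
])

```text
time: 11.72
position: [0.5213, 0.1203, 0.045]
tool_rot: [-1.249, 1.954, 0.6]
ft_force: [0.0, -0.7, -2.0]
grip_width: 0.383
grip_force: 60.0
```

```bash
python3 - <<'E'
from h import *
np.set_printoptions(precision=4,suppress=True)
from bench import ctrl,vision
import cv2
s=ctrl.get_state();print(s["time"],s["position"],s["grip_width"]*87,s["ft_force"])
for c in ("side","top"):
  vision.get_image(c)
  print([(np.round(d["bbox"]),round(d["conf"],2)) for d in vision.spot_in(c,"block0_center")])
print(ctrl.get_state()["ft_force"])
im=vision.get_image("side")["color"];cv2.imwrite("pics/t3.png",cv2.resize(im[220:400,190:390],None,fx=4,fy=3.3,interpolation=cv2.INTER_CUBIC)[:590])
E
```

```text
11.7167 [0.5213 0.1203 0.045 ] 33.338053398827974 [ 0.0328 -0.7468 -2.0419]
[(array([269., 341., 287., 347.]), 0.63)]
[]
[-0.6453 -0.1391 -2.4793]
```

Request:
jog_arm([
  {"tx":-8,"ty":0,"tz":-6,"wx":0,"wy":0,"wz":0,"gripper":0.2},
  {"tx":-20,"ty":0,"tz":-16,"wx":0,"wy":0,"wz":0,"gripper":0.2},
  {"tx":-32,"ty":0,"tz":-26,"wx":0,"wy":0,"wz":0,"gripper":0.2},
  {"tx":-44,"ty":0,"tz":-35,"wx":0,"wy":0,"wz":0,"gripper":0.2},
  {"tx":-54,"ty":0,"tz":-43,"wx":0,"wy":0,"wz":0,"gripper":0.2},
])

```text
time: 12.38
position: [0.5204, 0.1207, 0.1127]
tool_rot: [-1.249, 1.956, 0.602]
ft_force: [0.1, 0.6, -3.3]
grip_width: 0.385
grip_force: 60.0
```

```bash
python3 - <<'E'
from h import *
np.set_printoptions(precision=4,suppress=True)
from bench import ctrl,vision
import cv2
s=ctrl.get_state();print(s["time"],s["joint_positions"],s["position"],s["grip_width"]*87,s["ft_force"])
for c in ("side","top"):
  im=vision.get_image(c)["color"];cv2.imwrite(f"pics/u_{c}.png",im)
  print([(np.round(d["bbox"]),round(d["conf"],2)) for d in vision.spot_in(c,"block0_center")])
  if c=="side":cv2.imwrite("pics/t4.png",cv2.resize(im[200:400,180:440],None,fx=3,fy=2.9,interpolation=cv2.INTER_CUBIC)[:590])
plan(*pose([.516,.107,.16],51,65,np.pi*.5),3)
E
```

```text
12.3833 [ 0.1777  0.1417  0.1019  2.2322 -1.1568  1.0189 -2.5164] [0.5204 0.1207 0.1127] 33.4648815551407 [ 0.1276  0.6111 -3.3303]
[(array([254., 321., 286., 348.]), 0.56)]
[(array([420., 212., 470., 231.]), 0.23)]
dist [ 1.2 -1.6 37.6] angle 90.0
0 [-9.6, -0.6, -8.1] [0.0, 0.002, -0.523]
1 [-8.0, -5.3, -8.1] [0.0, 0.002, -0.523]
2 [-4.3, -8.6, -8.1] [0.0, 0.002, -0.523]
```

View pics/t4.png

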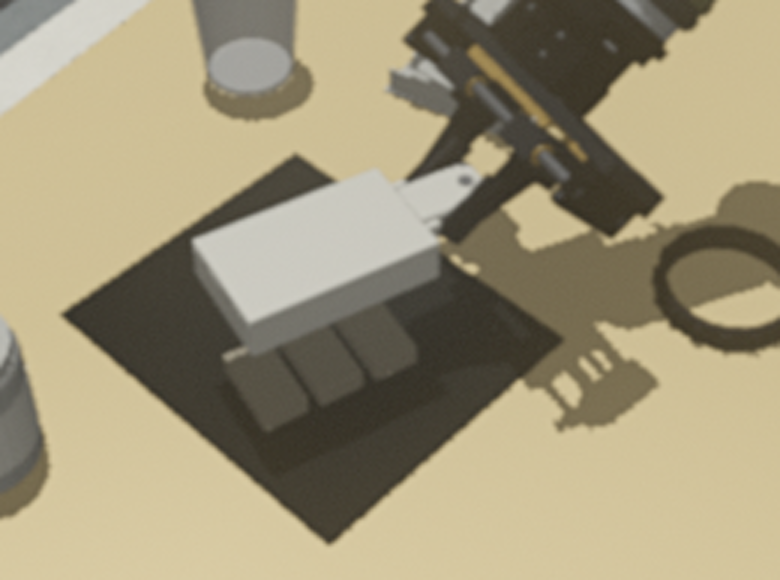

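Request:
jog_arm([
  {"tx":-12,"ty":0,"tz":-10,"wx":0,"wy":0,"wz":0,"gripper":0.2},
  {"tx":-26,"ty":0,"tz":-21,"wx":0,"wy":0,"wz":0,"gripper":0.2},
  {"tx":-40,"ty":0,"tz":-32,"wx":0,"wy":0,"wz":0,"gripper":0.2},
  {"tx":-54,"ty":0,"tz":-43,"wx":0,"wy":0,"wz":-0.05,"gripper":0.2},
  {"tx":-62,"ty":0,"tz":-50,"wx":0,"wy":0,"wz":-0.14,"gripper":0.2},
])

```text
time: 13.0
position: [0.5206, 0.1206, 0.1921]
tool_rot: [-1.375, 1.848, 0.53]
ft_force: [0.7, 0.5, -3.1]
grip_width: 0.389
grip_force: 60.0
```

Request:
jog_arm([
  {"tx":0,"ty":0,"tz":0,"wx":0,"wy":0,"wz":-0.1,"gripper":0.2},
  {"tx":0,"ty":0,"tz":0,"wx":0,"wy":0,"wz":-0.2,"gripper":0.2},
  {"tx":0,"ty":0,"tz":0,"wx":0,"wy":0,"wz":-0.3,"gripper":0.2},
  {"tx":0,"ty":0,"tz":0,"wx":0,"wy":0,"wz":-0.4,"gripper":0.2},
  {"tx":0,"ty":0,"tz":0,"wx":0,"wy":0,"wz":-0.5,"gripper":0.2},
])

```text
time: 13.42
position: [0.5199, 0.1206, 0.19]
tool_rot: [-1.759, 1.423, 0.27]
ft_force: [-0.2, -0.2, -2.7]
grip_width: 0.388
grip_force: 60.0
```

Request:
jog_arm([
  {"tx":0,"ty":0,"tz":0,"wx":0,"wy":0,"wz":-0.1,"gripper":0.2},
  {"tx":0,"ty":0,"tz":0,"wx":0,"wy":0,"wz":-0.2,"gripper":0.2},
  {"tx":0,"ty":0,"tz":0,"wx":0,"wy":0,"wz":-0.3,"gripper":0.2},
  {"tx":0,"ty":0,"tz":0,"wx":0,"wy":0,"wz":-0.4,"gripper":0.2},
  {"tx":0,"ty":0,"tz":0,"wx":0,"wy":0,"wz":-0.5,"gripper":0.2},
])

```text
time: 13.83
position: [0.5199, 0.1206, 0.1899]
tool_rot: [-2.043, 0.938, 0.002]
ft_force: [1.0, -0.4, -3.1]
grip_width: 0.387
grip_force: 60.0
```

Request:
jog_arm([
  {"tx":0,"ty":0,"tz":0,"wx":0,"wy":0,"wz":-0.1,"gripper":0.2},
  {"tx":0,"ty":0,"tz":0,"wx":0,"wy":0,"wz":-0.2,"gripper":0.2},
  {"tx":0,"ty":0,"tz":0,"wx":0,"wy":0,"wz":-0.3,"gripper":0.2},
  {"tx":0,"ty":0,"tz":0,"wx":0,"wy":0,"wz":-0.4,"gripper":0.2},
  {"tx":0,"ty":0,"tz":0,"wx":0,"wy":0,"wz":-0.5,"gripper":0.2},
])

```text
time: 14.25
position: [0.5199, 0.1206, 0.19]
tool_rot: [-2.225, 0.406, -0.266]
ft_force: [-0.1, 0.4, -2.1]
grip_width: 0.387
grip_force: 60.0
```

```bash
python3 - <<'E'
from h import *
np.set_printoptions(precision=4,suppress=True)
from bench import ctrl
s=ctrl.get_state();print(s["time"],s["joint_positions"],s["position"],s["grip_width"]*87,s["ft_force"])
plan(*pose([.516,.107,.22],51,65),3)
E
```

```text
14.25 [ 0.1716  0.0067  0.1042  2.1787 -1.0484  1.0951 -1.0719] [0.5199 0.1206 0.19  ] 33.69861394845775 [-0.0878  0.381  -2.1062]
dist [ 1.7 -1.6 19.3] angle 85.8
0 [1.1, -4.8, -4.2] [-0.002, 0.001, -0.499]
1 [3.2, -3.7, -4.3] [-0.002, 0.001, -0.499]
2 [4.6, -1.7, -4.3] [-0.002, 0.001, -0.499]
```

Request:
jog_arm([
  {"tx":0,"ty":-1,"tz":-1,"wx":0,"wy":0,"wz":-0.1,"gripper":0.2},
  {"tx":0,"ty":-2,"tz":-2,"wx":0,"wy":0,"wz":-0.2,"gripper":0.2},
  {"tx":1,"ty":-3,"tz":-3,"wx":0,"wy":0,"wz":-0.3,"gripper":0.2},
  {"tx":1,"ty":-4,"tz":-4,"wx":0,"wy":0,"wz":-0.4,"gripper":0.2},
  {"tx":1,"ty":-5,"tz":-4,"wx":0,"wy":0,"wz":-0.5,"gripper":0.2},
])

```text
time: 14.67
position: [0.5207, 0.1202, 0.1966]
tool_rot: [-2.298, -0.16, -0.527]
ft_force: [1.2, 0.3, -1.6]
grip_width: 0.388
grip_force: 60.0
```

Request:
jog_arm([
  {"tx":1,"ty":-1,"tz":-1,"wx":0,"wy":0,"wz":-0.1,"gripper":0.2},
  {"tx":1,"ty":-2,"tz":-2,"wx":0,"wy":0,"wz":-0.2,"gripper":0.2},
  {"tx":2,"ty":-2,"tz":-3,"wx":0,"wy":0,"wz":-0.3,"gripper":0.2},
  {"tx":3,"ty":-3,"tz":-4,"wx":0,"wy":0,"wz":-0.4,"gripper":0.2},
  {"tx":3,"ty":-4,"tz":-4,"wx":0,"wy":0,"wz":-0.5,"gripper":0.2},
])

```text
time: 15.08
position: [0.5211, 0.1201, 0.203]
tool_rot: [-2.254, -0.746, -0.774]
ft_force: [0.1, 0.4, -2.4]
grip_width: 0.381
grip_force: 60.0
```

Request:
jog_arm([
  {"tx":1,"ty":0,"tz":-1,"wx":0,"wy":0,"wz":-0.11,"gripper":0.2},
  {"tx":2,"ty":-1,"tz":-2,"wx":0,"wy":0,"wz":-0.22,"gripper":0.2},
  {"tx":3,"ty":-1,"tz":-3,"wx":0,"wy":0,"wz":-0.34,"gripper":0.2},
  {"tx":4,"ty":-2,"tz":-4,"wx":0,"wy":0,"wz":-0.44,"gripper":0.2},
  {"tx":5,"ty":-2,"tz":-4,"wx":0,"wy":0,"wz":-0.5,"gripper":0.2},
])

```text
time: 15.5
position: [0.5216, 0.1202, 0.2096]
tool_rot: [-2.085, -1.335, -0.996]
ft_force: [0.1, -0.8, -1.5]
grip_width: 0.383
grip_force: 60.0
```

```bash
python3 - <<'E'
from h import *
np.set_printoptions(precision=4,suppress=True)
from bench import ctrl
s=ctrl.get_state();print(s["time"],s["joint_positions"],s["position"],s["grip_width"]*87,s["ft_force"])
plan(*pose([.590,-.04,.275],46,20),4)
E
```

```text
15.5 [ 0.168  -0.0181  0.1068  2.1572 -1.0264  1.1167  0.3818] [0.5216 0.1202 0.2096] 33.29772917034448 [ 0.1237 -0.7738 -1.485 ]
dist [  79.9 -156.    53.6] angle 45.6
0 [-6.5, 34.4, -29.6] [-0.149, -0.021, 0.13]
1 [-2.2, 39.0, -24.0] [-0.149, -0.021, 0.13]
2 [2.6, 42.1, -18.0] [-0.149, -0.021, 0.13]
3 [7.9, 43.6, -11.7] [-0.149, -0.021, 0.13]
```

Request:
jog_arm([
  {"tx":-1,"ty":7,"tz":-6,"wx":-0.03,"wy":0,"wz":0.03,"gripper":0.2},
  {"tx":-3,"ty":14,"tz":-12,"wx":-0.06,"wy":-0.01,"wz":0.05,"gripper":0.2},
  {"tx":-4,"ty":21,"tz":-18,"wx":-0.09,"wy":-0.01,"wz":0.08,"gripper":0.2},
  {"tx":-5,"ty":28,"tz":-24,"wx":-0.12,"wy":-0.02,"wz":0.1,"gripper":0.2},
  {"tx":-6,"ty":34,"tz":-30,"wx":-0.15,"wy":-0.02,"wz":0.13,"gripper":0.2},
])

```text
time: 15.92
position: [0.5414, 0.081, 0.2236]
tool_rot: [-2.27, -1.141, -1.048]
ft_force: [0.1, -0.5, -2.4]
grip_width: 0.387
grip_force: 60.0
```

Request:
jog_arm([
  {"tx":0,"ty":8,"tz":-5,"wx":-0.03,"wy":0,"wz":0.03,"gripper":0.2},
  {"tx":-1,"ty":16,"tz":-10,"wx":-0.06,"wy":-0.01,"wz":0.05,"gripper":0.2},
  {"tx":-1,"ty":24,"tz":-15,"wx":-0.09,"wy":-0.01,"wz":0.08,"gripper":0.2},
  {"tx":-2,"ty":32,"tz":-20,"wx":-0.12,"wy":-0.02,"wz":0.1,"gripper":0.2},
  {"tx":-2,"ty":39,"tz":-24,"wx":-0.15,"wy":-0.02,"wz":0.13,"gripper":0.2},
])

```text
time: 16.33
position: [0.5613, 0.0418, 0.237]
tool_rot: [-2.439, -0.936, -1.095]
ft_force: [0.0, 0.7, -2.2]
grip_width: 0.386
grip_force: 60.0
```

Request:
jog_arm([
  {"tx":1,"ty":8,"tz":-4,"wx":-0.03,"wy":0,"wz":0.03,"gripper":0.2},
  {"tx":1,"ty":17,"tz":-8,"wx":-0.06,"wy":-0.01,"wz":0.05,"gripper":0.2},
  {"tx":2,"ty":26,"tz":-12,"wx":-0.09,"wy":-0.01,"wz":0.08,"gripper":0.2},
  {"tx":2,"ty":34,"tz":-15,"wx":-0.12,"wy":-0.02,"wz":0.1,"gripper":0.2},
  {"tx":3,"ty":42,"tz":-18,"wx":-0.15,"wy":-0.02,"wz":0.13,"gripper":0.2},
])

```text
time: 16.75
position: [0.5809, 0.0033, 0.2504]
tool_rot: [-2.594, -0.713, -1.133]
ft_force: [-0.3, 1.0, -2.5]
grip_width: 0.384
grip_force: 60.0
```

Request:
jog_arm([
  {"tx":2,"ty":9,"tz":-2,"wx":-0.03,"wy":0,"wz":0.03,"gripper":0.2},
  {"tx":3,"ty":18,"tz":-5,"wx":-0.06,"wy":-0.01,"wz":0.05,"gripper":0.2},
  {"tx":5,"ty":27,"tz":-7,"wx":-0.09,"wy":-0.01,"wz":0.08,"gripper":0.2},
  {"tx":6,"ty":36,"tz":-10,"wx":-0.12,"wy":-0.02,"wz":0.1,"gripper":0.2},
  {"tx":8,"ty":44,"tz":-12,"wx":-0.15,"wy":-0.02,"wz":0.13,"gripper":0.2},
])

```text
time: 17.17
position: [0.6007, -0.0363, 0.2638]
tool_rot: [-2.733, -0.471, -1.162]
ft_force: [0.3, -1.4, -2.1]
grip_width: 0.38
grip_force: 60.0
```

```bash
cat >> h.py <<'E'
GP=np.array([.60143,-.12412,.17338]);GR=R.from_rotvec([-2.80577,-.09880,-1.33896]).as_matrix()  # grasp pose at home
u=np.array([-.2079*np.cos(yaw),-.2079*np.sin(yaw),.9781]);n=np.array([.9781*np.cos(yaw),.9781*np.sin(yaw),.2079])
E
python3 - <<'E'
from h import *
np.set_printoptions(precision=4,suppress=True)
from bench import ctrl
s=ctrl.get_state();print(s["time"],s["joint_positions"],s["position"],s["grip_width"]*87,s["ft_force"])
plan(GP+u*.07+n*.012,GR,2)
E
```

```text
17.1667 [ 0.2924 -0.2297 -0.0164  2.1701 -0.7716  0.649  -0.4567] [ 0.6007 -0.0363  0.2638] 33.072636729267714 [ 0.2859 -1.3564 -2.0545]
dist [ -2.  -88.  -19.5] angle 16.3
0 [-17.9, 41.1, -4.6] [-0.102, 0.043, 0.089]
1 [-14.0, 42.8, -1.0] [-0.102, 0.043, 0.089]
```

Request:
jog_arm([
  {"tx":-2,"ty":8,"tz":0,"wx":-0.02,"wy":0.01,"wz":0.02,"gripper":0.2},
  {"tx":-4,"ty":16,"tz":0,"wx":-0.04,"wy":0.02,"wz":0.04,"gripper":0.2},
  {"tx":-6,"ty":24,"tz":-1,"wx":-0.06,"wy":0.03,"wz":0.06,"gripper":0.2},
  {"tx":-8,"ty":32,"tz":-2,"wx":-0.08,"wy":0.04,"wz":0.08,"gripper":0.2},
  {"tx":-10,"ty":41,"tz":-3,"wx":-0.1,"wy":0.043,"wz":0.09,"gripper":0.2},
])

```text
time: 17.58
position: [0.6059, -0.0789, 0.2596]
tool_rot: [-2.773, -0.287, -1.256]
ft_force: [-0.4, -0.4, -1.9]
grip_width: 0.382
grip_force: 60.0
```

```bash
python3 - <<'E'
from h import *
np.set_printoptions(precision=4,suppress=True)
from bench import ctrl
s=ctrl.get_state();print(s["time"],s["joint_positions"],s["position"],s["grip_width"]*87,s["ft_force"])
plan(GP+u*.07+n*.012,GR,1)
E
```

```text
17.5833 [ 0.3135 -0.2419 -0.002   2.2145 -0.8137  0.5368 -0.4737] [ 0.6059 -0.0789  0.2596] 33.25911395173185 [-0.389  -0.4299 -1.8979]
dist [ -7.3 -45.4 -15.3] angle 8.1
0 [-22.3, 42.9, -2.3] [-0.102, 0.04, 0.088]
```

Request:
jog_arm([
  {"tx":-3,"ty":10,"tz":0,"wx":-0.03,"wy":0.01,"wz":0.02,"gripper":0.2},
  {"tx":-7,"ty":21,"tz":-1,"wx":-0.05,"wy":0.02,"wz":0.04,"gripper":0.2},
  {"tx":-12,"ty":32,"tz":-1,"wx":-0.08,"wy":0.03,"wz":0.07,"gripper":0.2},
  {"tx":-18,"ty":40,"tz":-2,"wx":-0.1,"wy":0.04,"wz":0.088,"gripper":0.2},
  {"tx":-22,"ty":43,"tz":-2,"wx":-0.102,"wy":0.04,"wz":0.088,"gripper":0.2},
])

```text
time: 18.0
position: [0.599, -0.1248, 0.2448]
tool_rot: [-2.806, -0.099, -1.34]
ft_force: [0.5, 0.5, -1.7]
grip_width: 0.388
grip_force: 60.0
```

```bash
python3 - <<'E'
from h import *
np.set_printoptions(precision=4,suppress=True)
from bench import ctrl,vision
import cv2
s=ctrl.get_state();print(s["time"],s["joint_positions"],s["position"],s["grip_width"]*87,s["ft_force"])
plan(GP+u*.03+n*.008,GR,1)
a=vision.get_image("side")["color"][90:260,280:430]
cv2.imwrite("pics/r1.png",cv2.resize(a,None,fx=3.5,fy=3.5,interpolation=cv2.INTER_CUBIC))
# predicted mould edges if undisturbed in hand
R0=R.from_rotvec(s["tool_rot"]).as_matrix();d=R0@GR.T
y=np.cross(n,u)*-1; y=np.array([-np.sin(yaw),np.cos(yaw),0])
c=s["position"]+d@(T-GP)
for nm,a,b,e in [("backL",-28,39,-9.5),("rimL",-28,39,22.5),("footbackL",-156,39,-9.5),("footrimL",-156,39,22.5),("rimR",-28,-39,22.5)]:
    p=c+d@(u*a+y*b+n*e)/1e3; q=proj("side",p); print(nm,q,((q-[280,90])*3.5).round(0))
E
```

```text
18.0 [ 0.3218 -0.2538  0.0317  2.2795 -0.8896  0.4172 -0.4432] [ 0.599  -0.1248  0.2448] 33.77850416441351 [ 0.4566  0.4943 -1.6602]
dist [  4.    0.8 -40.4] angle 0.1
0 [-28.9, -0.5, 28.6] [0.0, -0.001, 0.001]
backL [354.6302 161.0028] [261. 249.]
rimL [341.0663 153.6945] [214. 223.]
footbackL [340.4996 204.1642] [212. 400.]
footrimL [328.1063 197.1893] [168. 375.]
rimR [358.3703 135.5134] [274. 159.]
```

View pics/r1.png

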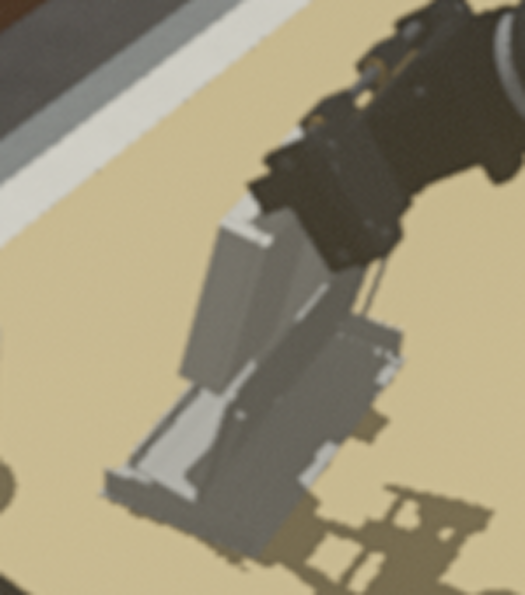

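Request:
jog_arm([
  {"tx":-4,"ty":0,"tz":4,"wx":0,"wy":0,"wz":0,"gripper":0.2},
  {"tx":-10,"ty":0,"tz":10,"wx":0,"wy":0,"wz":0,"gripper":0.2},
  {"tx":-17,"ty":-1,"tz":17,"wx":0,"wy":0,"wz":0,"gripper":0.2},
  {"tx":-24,"ty":-1,"tz":24,"wx":0,"wy":0,"wz":0,"gripper":0.2},
  {"tx":-29,"ty":-1,"tz":29,"wx":0,"wy":0,"wz":0,"gripper":0.2},
])

```text
time: 18.47
position: [0.6043, -0.1219, 0.2042]
tool_rot: [-2.805, -0.105, -1.34]
ft_force: [0.3, -0.0, -2.1]
grip_width: 0.386
grip_force: 60.0
```

```bash
python3 - <<'E'
from h import *
np.set_printoptions(precision=4,suppress=True)
from bench import ctrl
s=ctrl.get_state();print(s["time"],s["joint_positions"],s["position"],s["grip_width"]*87,s["ft_force"])
plan(GP+u*.006+n*.003,GR,1)
E
```

```text
18.4667 [ 0.2363 -0.1912  0.1023  2.3206 -1.0811  0.345  -0.2324] [ 0.6043 -0.1219  0.2042] 33.56248113128256 [ 0.3136 -0.037  -2.0937]
dist [ -1.2  -2.1 -24.4] angle 0.2
0 [-19.8, 2.0, 14.2] [-0.002, -0.001, 0.003]
```

Request:
jog_arm([
  {"tx":-4,"ty":1,"tz":3,"wx":-0.001,"wy":0,"wz":0.001,"gripper":0.2},
  {"tx":-9,"ty":1,"tz":6,"wx":-0.002,"wy":0,"wz":0.002,"gripper":0.2},
  {"tx":-14,"ty":2,"tz":10,"wx":-0.002,"wy":-0.001,"wz":0.003,"gripper":0.2},
  {"tx":-18,"ty":2,"tz":13,"wx":-0.002,"wy":-0.001,"wz":0.003,"gripper":0.2},
  {"tx":-20,"ty":2,"tz":14,"wx":-0.002,"wy":-0.001,"wz":0.003,"gripper":0.2},
])

```text
time: 18.88
position: [0.6028, -0.1242, 0.18]
tool_rot: [-2.806, -0.098, -1.338]
ft_force: [0.3, 0.5, -2.5]
grip_width: 0.383
grip_force: 60.0
```

```bash
python3 - <<'E'
from h import *
np.set_printoptions(precision=4,suppress=True)
from bench import ctrl
s=ctrl.get_state();print(s["time"],s["joint_positions"],s["position"],s["grip_width"]*87,s["ft_force"])
plan(GP+u*.0+n*.0,GR,1)
E
```

```text
18.8833 [ 0.1916 -0.156   0.1519  2.3474 -1.2389  0.3195 -0.0618] [ 0.6028 -0.1242  0.18  ] 33.30568462933585 [ 0.291   0.5384 -2.4629]
dist [-1.3  0.  -6.6] angle 0.0
0 [-6.0, -0.1, 3.1] [0.0, 0.001, -0.0]
```

Request:
jog_arm([
  {"tx":-2,"ty":0,"tz":1,"wx":0,"wy":0,"wz":0,"gripper":0.2},
  {"tx":-3.5,"ty":0,"tz":2,"wx":0,"wy":0,"wz":0,"gripper":0.2},
  {"tx":-5,"ty":0,"tz":2.5,"wx":0,"wy":0,"wz":0,"gripper":0.2},
  {"tx":-6,"ty":0,"tz":3,"wx":0,"wy":0,"wz":0,"gripper":0.2},
  {"tx":-6,"ty":0,"tz":3,"wx":0,"wy":0,"wz":0,"gripper":0.2},
])

```text
time: 19.3
position: [0.602, -0.1246, 0.1755]
tool_rot: [-2.805, -0.098, -1.342]
ft_force: [3.3, -0.5, -0.7]
grip_width: 0.382
grip_force: 60.0
```

```bash
python3 - <<'E'
from h import *
np.set_printoptions(precision=4,suppress=True)
from bench import ctrl
s=ctrl.get_state();print(s["time"],s["position"],s["grip_width"]*87,s["ft_force"],s["torque"])
plan(GP+u*.0+n*.0,GR,1)
E
```

```text
19.3 [ 0.602  -0.1246  0.1755] 33.22775144451802 [ 3.3257 -0.4586 -0.7448] [-0.0452  0.3343  0.1049]
dist [-0.6  0.4 -2.1] angle 0.1
0 [-2.0, -0.5, 0.9] [0.001, -0.002, -0.0]
```

Request:
jog_arm([
  {"tx":-0.5,"ty":0,"tz":0.6,"wx":0,"wy":0,"wz":0,"gripper":0.2},
  {"tx":-1,"ty":0,"tz":1.3,"wx":0,"wy":0,"wz":0,"gripper":0.2},
  {"tx":-1.3,"ty":0,"tz":1.7,"wx":0,"wy":0,"wz":0,"gripper":0.2},
  {"tx":-1.3,"ty":0,"tz":1.7,"wx":0,"wy":0,"wz":0,"gripper":0.2},
  {"tx":-1.3,"ty":0,"tz":1.7,"wx":0,"wy":0,"wz":0,"gripper":0.2},
])

```text
time: 19.72
position: [0.6026, -0.1246, 0.1739]
tool_rot: [-2.804, -0.098, -1.343]
ft_force: [-0.1, 0.8, 5.5]
grip_width: 0.384
grip_force: 60.0
```

```bash
python3 - <<'E'
from h import *
np.set_printoptions(precision=4,suppress=True)
from bench import ctrl
s=ctrl.get_state();print(s["time"],s["position"],s["grip_width"]*87,s["ft_force"],s["torque"])
plan(GP+u*.0+n*.0,GR,1)
E
```

```text
19.7167 [ 0.6026 -0.1246  0.1739] 33.373780943612104 [-0.1064  0.8403  5.5043] [ 0.087  -0.1832  0.1798]
dist [-1.2  0.5 -0.5] angle 0.2
0 [-1.1, -0.6, -0.6] [0.001, -0.003, -0.0]
```

Request:
jog_arm([
  {"tx":-0.8,"ty":0,"tz":-0.6,"wx":0,"wy":0,"wz":0,"gripper":0.38},
  {"tx":-0.8,"ty":0,"tz":-0.6,"wx":0,"wy":0,"wz":0,"gripper":0.4},
  {"tx":-0.8,"ty":0,"tz":-0.6,"wx":0,"wy":0,"wz":0,"gripper":0.5},
  {"tx":-0.8,"ty":0,"tz":-0.6,"wx":0,"wy":0,"wz":0,"gripper":0.7},
  {"tx":-0.8,"ty":0,"tz":-0.6,"wx":0,"wy":0,"wz":0,"gripper":0.7},
], grip_force=10)

```text
time: 20.13
position: [0.6002, -0.1246, 0.171]
tool_rot: [-2.807, -0.097, -1.337]
ft_force: [0.3, 0.3, 0.3]
grip_width: 0.547
grip_force: 0.0
```

Request:
jog_arm([
  {"tx":0,"ty":0,"tz":0,"wx":0,"wy":0,"wz":0,"gripper":0.72},
  {"tx":0,"ty":0,"tz":0,"wx":0,"wy":0,"wz":0,"gripper":0.72},
  {"tx":0,"ty":0,"tz":0,"wx":0,"wy":0,"wz":0,"gripper":0.72},
  {"tx":0,"ty":0,"tz":0,"wx":0,"wy":0,"wz":0,"gripper":0.72},
  {"tx":0,"ty":0,"tz":0,"wx":0,"wy":0,"wz":0,"gripper":0.72},
])

```text
time: 20.55
position: [0.6008, -0.1246, 0.172]
tool_rot: [-2.806, -0.098, -1.339]
ft_force: [0.2, 0.1, -0.3]
grip_width: 0.716
grip_force: 0.0
```

Request:
jog_arm([
  {"tx":6,"ty":0,"tz":-5,"wx":0,"wy":0,"wz":0,"gripper":0.75},
  {"tx":16,"ty":0,"tz":-13,"wx":0,"wy":0,"wz":0,"gripper":0.75},
  {"tx":26,"ty":0,"tz":-21,"wx":0,"wy":0,"wz":0,"gripper":0.75},
  {"tx":36,"ty":0,"tz":-29,"wx":0,"wy":0,"wz":0,"gripper":0.75},
  {"tx":44,"ty":0,"tz":-36,"wx":0,"wy":0,"wz":0,"gripper":0.75},
])

```text
time: 20.97
position: [0.6007, -0.1246, 0.2299]
tool_rot: [-2.806, -0.098, -1.34]
ft_force: [0.2, -0.1, -0.3]
grip_width: 0.755
grip_force: 0.0
```

```bash
python3 - <<'E'
from h import *
np.set_printoptions(precision=3,suppress=True)
from bench import ctrl
s=ctrl.get_state();print(s["time"],s["joint_positions"],s["position"],s["grip_width"]*87,s["ft_force"])
plan([.50,-.05,.235],Rt(30,s=-1),2)
E
```

```text
20.9667 [ 0.286 -0.233  0.062  2.296 -0.945  0.387 -0.381] [ 0.601 -0.125  0.23 ] 65.6948608941205 [ 0.234 -0.089 -0.313]
dist [-100.7   74.6    5.1] angle 21.1
0 [-27.9, -40.7, -38.6] [0.001, -0.184, -0.001]
1 [-34.5, -40.8, -32.8] [0.001, -0.184, -0.001]
```

Request:
jog_arm([
  {"tx":3,"ty":0,"tz":-10,"wx":0,"wy":-0.03,"wz":0,"gripper":0.75},
  {"tx":-1,"ty":-4,"tz":-22,"wx":0,"wy":-0.07,"wz":0,"gripper":0.75},
  {"tx":-7,"ty":-14,"tz":-33,"wx":0,"wy":-0.11,"wz":0,"gripper":0.75},
  {"tx":-14,"ty":-27,"tz":-42,"wx":0,"wy":-0.15,"wz":0,"gripper":0.75},
  {"tx":-22,"ty":-40,"tz":-48,"wx":0,"wy":-0.184,"wz":0,"gripper":0.75},
])

```text
time: 21.38
position: [0.5597, -0.0936, 0.237]
tool_rot: [-2.924, -0.102, -1.065]
ft_force: [0.0, -0.4, 0.2]
grip_width: 0.747
grip_force: 0.0
```

Request:
jog_arm([
  {"tx":-7,"ty":-8,"tz":-7,"wx":0,"wy":-0.04,"wz":0,"gripper":0.75},
  {"tx":-14,"ty":-16,"tz":-13,"wx":0,"wy":-0.08,"wz":0,"gripper":0.75},
  {"tx":-21,"ty":-24,"tz":-20,"wx":0,"wy":-0.11,"wz":0,"gripper":0.75},
  {"tx":-28,"ty":-32,"tz":-27,"wx":0,"wy":-0.15,"wz":0,"gripper":0.75},
  {"tx":-34,"ty":-40,"tz":-33,"wx":0,"wy":-0.184,"wz":0,"gripper":0.75},
])

```text
time: 21.8
position: [0.524, -0.0596, 0.2359]
tool_rot: [-3.014, -0.11, -0.776]
ft_force: [-0.2, 0.3, 0.3]
grip_width: 0.752
grip_force: 0.0
```

```bash
python3 - <<'E'
from h import *
np.set_printoptions(precision=3,suppress=True)
from bench import ctrl,vision
import cv2
s=ctrl.get_state();print(s["time"],s["position"],s["joint_positions"],s["ft_force"])
for c in ("side","top"):
    im=vision.get_image(c)["color"];cv2.imwrite(f"pics/e_{c}.png",im)
    o=cv2.imread(f"pics/{c}0.png")
    for nm in ["mould_face","spare_mould_grip","block0_center","mixing_cup","cup_collar","hardener_tin"]:
        print(c,nm,[(np.round(d["bbox"]).tolist(),round(d["conf"],2)) for d in vision.spot_in(c,nm)][:3])
    x0,y0,x1,y1=(325,145,372,232) if c=="side" else (365,205,475,240)
    g=lambda a:cv2.cvtColor(a,cv2.COLOR_BGR2GRAY).astype(np.float32)
    t=g(o)[y0:y1,x0:x1];r=cv2.matchTemplate(g(im)[y0-8:y1+8,x0-8:x1+8],t,cv2.TM_CCOEFF_NORMED);_,mx,_,l=cv2.minMaxLoc(r)
    print(c,"shift",l[0]-8,l[1]-8,mx,"diff px",int((np.abs(g(im)-g(o))[y0:y1,x0:x1]>30).sum()))
E
```

```text
21.8 [ 0.524 -0.06   0.236] [ 0.313 -0.301 -0.142  2.141 -0.227  0.82  -1.216] [-0.193  0.319  0.256]
side mould_face [([328.0, 163.0, 367.0, 226.0], 0.98)]
side spare_mould_grip [([382.0, 130.0, 386.0, 138.0], 0.43)]
side block0_center [([255.0, 317.0, 287.0, 344.0], 0.87)]
side mixing_cup [([240.0, 172.0, 279.0, 232.0], 0.67)]
side cup_collar [([398.0, 275.0, 452.0, 322.0], 0.72)]
side hardener_tin [([144.0, 308.0, 198.0, 373.0], 0.75), ([399.0, 276.0, 453.0, 324.0], 0.69)]
side shift 0 -1 0.862555980682373 diff px 278
top mould_face [([366.0, 213.0, 408.0, 234.0], 0.8), ([420.0, 212.0, 469.0, 232.0], 0.16)]
top spare_mould_grip [([420.0, 215.0, 470.0, 230.0], 0.95)]
top block0_center [([219.0, 231.0, 241.0, 261.0], 0.9), ([367.0, 213.0, 409.0, 234.0], 0.27)]
top mixing_cup [([324.0, 129.0, 359.0, 175.0], 0.87)]
top cup_collar [([314.0, 319.0, 362.0, 361.0], 0.64)]
top hardener_tin [([145.0, 170.0, 188.0, 208.0], 0.95)]
top shift 0 0 0.9955019354820251 diff px 5
```

```bash
python3 -c "
from bench import ctrl
print(ctrl.close_job())"
```

```text
the job is handed in; nothing more can be done
None
```

The job is handed in at about 22 s of the 72 s limit: all three blocks are lying on the mat, the empty mould is back in its place on the rack (top view matches the start), and the spare mould and other things are undisturbed; joint 2 read about 0.002 rad past its -0.3 lower limit a few times, with no fault reported.

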